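# Re-rack a channel behind its gravity catch

## Robot

A 7-joint arm with a two-finger parallel gripper is mounted at the origin on a cart in front of the work surface, level with it; the furniture and walls round the work are solid. World frame = base frame: x ahead of the robot, y to its left, z up, the work surface at z = 0. Lengths are in m, angles in rad, forces in N, time in s.
With the tool pointing down it reaches from about 0.375 to 0.925 m from the base axis. Payload 3.1 kg.
Tool frame: the origin (TCP) lies at the very end of the fingers, on their centre line; the grasp point (between the pads) lies 19 mm behind it; y points along the fingers, z is the direction in which the jaws open and shut, and the axes are right-handed (so a half turn about y gives the same grasp; the last joint's range is limited). The gripper opens to 85 mm and grips with 20 to 120 N. Pads are 22 mm wide; open, the fingers measure 114 mm over their backs; the gripper's body (76 mm by 85 mm) begins 54 mm behind the grasp point. The pads swing forward as they close: fully open they stand 13 mm farther back than shut.
Start: joints at [-1.386, 0.383, 0.044, 1.598, -0.018, 1.161, -0.05], TCP at [0.181, 0.624, 0.231] pointing down, gripper open.
Joint ranges: [-2.61, 2.61], [-0.41, 2.15], [-1.48, 1.57], [0, 2.5], [-1.57, 4.71], [0.05, 1.97], [-2.85, 2.85]. Speed limits (rad/s): [2.79, 2.79, 3.14, 3.14, 3.14, 3.14, 3.14].

## Interface

Orientations are given as a unit quaternion [w, x, y, z].
In Python, from workcell import status, imaging, close_job, finder gives the robot as it stands.
- The arm moves only by the tool apply_moves, never from a script. Its argument "targets" is a list that holds one entry, the list of rows, each a list of 7 numbers: the shift along the tool's x, y, z in m, then the turn, a rotation vector about the tool's x, y, z in degrees, then the finger opening in m, from 0 to 0.0854. In form: [[[dx, dy, dz, wx, wy, wz, grip], ...]]. A call has 1 to 20 rows; each row shifts and turns the commanded pose from where the row before left it, along the tool's axes as they then stand; what a row does not reach is not made up. A row lasts 1/8 s, in which the tool goes at most 62.5 mm and 10.7 degrees, less where a joint would pass 70% of its speed; a pose out of reach is approached as far as the arm can. A call with a gripper value outside its range is refused whole. The fingers move at their own pace and stop on an object; the grip force is fixed at half the most. Time passes only in rows, so rows that do not move let the fingers close. It gives the time, the measured TCP pose, the force and the opening at its end, in the units of the state.
- status.sense(): the state, without advancing time (a new reading comes with each control period).
- imaging.get_image(name): name is "side" or "top" or "wrist"; returns a dict with "frame" (400x640x3 uint8, blue, green, red), "depth" (400x640 float32, m along the optical axis (not along the pixel's ray), 0 where there is no reading), "K" (3x3 intrinsics, pixels), "rvec" (rotation vector, rad) and "tvec" (3), from world to camera coordinates, as OpenCV has them; the wrist camera has in their place "hand_eye" (4x4, takes a point from camera to tool coordinates, whose origin is the TCP and whose axes are the tool frame's). Camera axes: x right, y down, z forward; pixel columns grow to the right and rows downward; lengths in m; the calibration is good to about 2 mm. A picture is of the moment at which its call begins: read the wrist's pose just before it.
- close_job(): hands the job in, once; it reports no verdict.
Trained networks look in a picture, given as the dict that the camera call returned (one of the last four; its "shot" number tells which), for a name from the list of things; names that differ only in an ending like _2 or _b are one class to them, and where a whole thing is asked for, a point or a joint stands for the part that bears it (a point fixed in the world has none). Each returns a list of dicts, best first, with "confidence" (0 to 1); they miss things now and then, are a little off and sometimes report something else, mostly with a low value. They report only what shows in the picture. A call takes as long as a camera call. They do not tell look-alikes from the thing itself.
- finder.regions_of(picture, label): "mask" (400x640 bool, what is visible of it).
- finder.place_of(picture, label): "xyz" ([x, y, z] in m, in world coordinates, good to about 4 mm: a listed point, or the origin of a listed thing).
The state is a dict: "time_s": time; "joint_pos": joint angles; "qd": joint speeds; "joint_torque": joint torques, N m; "tool_pos": TCP position; "tcp_rot": TCP orientation; "wrist_force": force on the tool from outside, world axes, zero at the start; "moment": the same for the moment, N m; "opening": finger opening in m.
Only numpy, scipy, OpenCV 4.12 (cv2) and the standard library are available. Lean on these libraries where they do the work, as an engineer would, in place of code of your own. Each camera call takes 0.05 s, during which the arm holds its last target.

## Task

The yellow channel stands on edge in the pin stand. Lift it out, lay it flat on the bench with its closed back up and its two legs down, and let go of it; then take it again by one end and push its other end into the mouth of the small steel rack, so that the channel itself lifts the hinged catch, until it has gone far enough against the spring bumper for the catch to drop behind it and keep it in. Do not touch the catch with the robot, and leave the other things on the bench where they are.

Things in the scene. Friction and masses are not known exactly. Their poses are not given: they have to be found in the camera images.
- channel_mid (a point): Centre of the yellow U-channel, 130 mm long (x) by 50 wide (y) by 28 high (z), 0.2 to 0.33 kg. z points out of its closed back, away from the two legs. It starts on edge in the stand: z level, the 50 mm upright, centre 33 mm above the bench. Flat on the bench, back up: z up, centre 14 mm high. Standing free on edge, pressed near the top of its back, it tips over onto its legs.
- channel: The same channel; origin midway between the feet of its two legs, same axes.
- stand: Fixed pin stand, origin under its middle, x along the channel. The channel stands on its plate, 150x64x8 mm, between four pins 9 mm thick at x = +-52, y = +-20.5 mm, tops 26 mm above the bench; the middle is free for fingers. Lift 20 mm to clear the pins. The bench between stand and rack is clear.
- rack_bed (a point): Point on the middle line of the fixed rack's bed, 6 mm above the bench; x = the way in, z up. The bed runs from x = -75 to 150 mm: up to x = 28 an open strip 40 mm wide (fingers pass beside it at bench height), then a plate 104 mm wide. The channel lies flat, lengthwise along x; when caught its rear end is at x = -4 mm, its centre at x = 61 mm.
- rack_mouth (a point): Point on the bed where the rack's flared mouth begins (x = 28 mm from the bed point, same axes). The mouth is about 61 mm wide inside and narrows in 16 mm to two parallel rails 54 mm apart, 22 mm high above the bed, 94 mm long. Fingers beside the channel must stay outside the mouth.
- catch_tooth (a point): Lower inner edge of the catch's tooth. Catch at rest, in bed point axes: pivots at x = 58, z = 10 mm outside the rails; a 16 mm wide tongue over the middle, z = 35 to 39, from x = 60 out to x = -24; a tooth down to z = 17 (11 mm below a flat channel's top), inner face at x = -4, outer face sloping up and out to x = -29, so the channel's front edge lifts it. 100 g, falls by its weight.
- catch (a joint): Angle of the catch in rad: 0 = down (at rest, and when it has caught the channel), about 0.16 while the channel slides under it, at most 0.6.
- bumper (a point): Centre of the face of the spring bumper that the channel's front end meets inside the rack: a rubber disc 20 mm across, at x = 122 mm from the bed point when free, 14 mm above the bed.
- plunger (a joint): Travel of the spring bumper in m: 0 = free, 0.004 with the channel caught, 0.010 = firm end. Spring about 2.5 N at 0, 4 N at 0.004, 6.5 N at the end. The catch can drop only while it is pressed more than 0.004; once let go, the spring presses the channel back against the tooth.
- sleeve_1: Yellow tube standing upright, 34 mm across, 55 tall; bystander. Origin at the middle of its underside.
- sleeve_2: Another such tube; bystander. Origin at the middle of its underside.
- lock_core_7: Grey metal lock core with its key in, lying flat, 93 mm long, 14 high; bystander. Origin at the middle of its underside.
- pliers: Pliers lying flat, 182 mm long, 12 high; bystander. Origin at the middle of the underside.
Not all that is in view belongs to the job. Leave any blue or brown look-alike of the channel alone.

How it is judged:
On the way, in this order (a step that is already met when the one before it is completed fails the run):
1. the channel lies flat on the bench, closed back up, and is let go (angle between channel_mid's own z axis and vertical below 0.12 rad and height (world z) of channel_mid below 0.019 m and contact force between the fingers and channel below 0.1 N and linear speed of channel below 0.03 m/s), for 0.2 s.
2. the channel, flat in the rack's mouth, lifts the catch (angle between channel_mid's own z axis and vertical below 0.12 rad and value of joint catch above 0.1 rad and contact force between channel and catch above 0.05 N), for 0.1 s.
At the end, for the whole second after the job is handed in: The channel lies flat on the rack's bed, closed back up (0.12 rad), between the rails (within 6 mm and 0.06 rad), its centre 56 to 70 mm in from the bed point and the bumper pressed in by over 2 mm; the catch is down behind it (under 0.05 rad); all at rest (angle between channel_mid's own z axis and vertical below 0.12 rad and value of joint catch below 0.05 rad and value of joint plunger above 0.002 m and x of channel_mid in the frame of rack_bed between 0.056 and 0.07 m and y of channel_mid in the frame of rack_bed between -0.006 and 0.006 m and z of channel_mid in the frame of rack_bed below 0.018 m and angle between the x axis of channel_mid and the x axis of rack_bed, either way round below 0.06 rad and linear speed of channel below 0.02 m/s); the robot touches nothing.
It fails at once if the robot touches the catch (contact force between any of the fingers, the arm and catch above 1 N).
It fails at once if a bystander is shifted by more than 30 mm (distance of any of pliers, lock_core_7 from where it was at the start of the episode above 0.03 m).
It also fails if it takes over 67 s, if anything falls off the work surface, if the arm or the gripper's body presses on something with over 40 N, if the wrist force passes 120 N, or if a joint passes its speed limit or range.

## Working session

There is one attempt and no reset: what is moved stays moved. The work goes in short steps, Python scripts to look and compute and a tool call to move; the robot and the scene stay as the last step left them, time stands still between calls to the robot, and variables do not carry over. Pictures are saved under pics/ and viewed, and the job is handed in when it is done.

Besides the shell and the picture viewer there is one more tool, called after "Call:" as name(argument=value, ...), one argument or row to a line, values as JSON. apply_moves: Moves the arm, as the interface text tells. Its arguments: {"type":"object","properties":{"targets":{"type":"array","items":{"type":"array","items":{"type":"array","items":{"type":"number"}}}}},"required":["targets"]}

```bash
ls -la; mkdir -p pics; cat > h.py <<'E'
import numpy as np, cv2
from workcell import status, imaging, close_job, finder
from scipy.spatial.transform import Rotation as R
def save(n,im): cv2.imwrite('pics/'+n+'.png',im)
def Rq(q): return R.from_quat([q[1],q[2],q[3],q[0]])
def cam(p,s=None):
    if 'rvec' in p:
        M=cv2.Rodrigues(np.array(p['rvec'],float))[0]; t=np.array(p['tvec']).reshape(3)
        return M.T, -M.T@t   # cam->world
    H=np.array(p['hand_eye']); Rt=Rq(s['tcp_rot']).as_matrix()
    return Rt@H[:3,:3], Rt@H[:3,3]+np.array(s['tool_pos'])
def px(p,u,v,s=None,z=None):
    A,b=cam(p,s); K=np.array(p['K'])
    r=np.linalg.inv(K)@np.array([u,v,1.])
    if z is None: return A@(r*p['depth'][int(v),int(u)])+b
    d=A@r; return b+d*(z-b[2])/d[2]
def cloud(p,s=None):
    A,b=cam(p,s); K=np.array(p['K']); v,u=np.mgrid[0:400,0:640]
    r=np.stack([u,v,np.ones_like(u)],-1)@np.linalg.inv(K).T
    return (r*p['depth'][...,None])@A.T+b
def proj(p,X,s=None):
    A,b=cam(p,s); c=(np.atleast_2d(X)-b)@A; q=c@np.array(p['K']).T; return q[:,:2]/q[:,2:]
E
python3 - <<'E'
from h import *
s=status.sense(); print(s)
for n in ['top','side','wrist']:
    p=imaging.get_image(n); save(n+'0',p['frame'])
    if n!='wrist':
        for l in ['channel_mid','channel','stand','rack_bed','rack_mouth','catch_tooth','bumper','sleeve_1','lock_core_7','pliers']:
            print(n,l,[(np.round(d['xyz'],3).tolist(),round(d['confidence'],2)) for d in finder.place_of(p,l)][:4])
E
```

```text
total 12
drwxr-xr-x  3 agent agent 4096 Dec  7 15:18 .
drwxr-xr-x 23 root  root  4096 Dec  7 15:18 ..
drwxr-xr-x  2 agent agent 4096 Dec  7 15:18 pics
{'time_s': 0.0, 'joint_pos': array([-1.38583615,  0.38385379,  0.04380812,  1.59960208, -0.01788631,
        1.16117645, -0.04986071]), 'qd': array([-1.19774801e-03,  1.26827081e-03,  4.84059917e-04,  4.38068577e-05,
       -3.63114993e-05,  1.06253223e-04, -3.52900422e-04]), 'joint_torque': array([ 2.45832980e-04, -4.33461893e+01,  1.02456193e+00, -2.49508506e+01,
        1.05548609e-02,  1.13721716e-02,  6.65796847e-06]), 'tool_pos': array([0.18108417, 0.62327633, 0.22986158]), 'tcp_rot': array([-0.69912574,  0.70099098, -0.09966679,  0.09950563]), 'wrist_force': array([ 0.40140943,  0.13769301, -0.20150477]), 'moment': array([ 0.00365341,  0.00913383, -0.03579498]), 'opening': 0.08547976017867077}
top channel_mid [([0.451, -0.333, 0.031], 0.93), ([0.853, -0.091, 0.023], 0.6), ([0.78, -0.324, 0.026], 0.58), ([0.461, -0.338, 0.039], 0.55)]
top channel [([0.839, -0.101, 0.016], 0.87), ([0.46, -0.333, 0.037], 0.79), ([0.767, -0.318, 0.0
[... 445 characters left out ...]
nnel_mid [([0.453, -0.336, 0.03], 0.81), ([0.849, -0.092, 0.022], 0.72), ([0.781, -0.322, 0.023], 0.56)]
side channel [([0.771, -0.32, 0.021], 0.87), ([0.461, -0.332, 0.033], 0.71), ([0.489, 0.195, 0.008], 0.53)]
side stand [([0.45, -0.333, 0.0], 0.85)]
side rack_bed [([0.488, 0.19, 0.006], 0.58)]
side rack_mouth [([0.49, 0.221, 0.005], 0.8), ([0.45, -0.33, -0.002], 0.61)]
side catch_tooth [([0.487, 0.187, 0.024], 0.54)]
side bumper [([0.496, 0.315, 0.017], 0.4)]
side sleeve_1 [([0.638, -0.104, 0.001], 0.83), ([0.67, 0.025, 0.001], 0.61)]
side lock_core_7 [([0.608, -0.192, 0.003], 0.48)]
side pliers [([0.717, -0.224, 0.001], 0.91), ([0.491, 0.22, 0.006], 0.34), ([0.45, -0.334, 0.034], 0.21)]
```

View pics/top0.png

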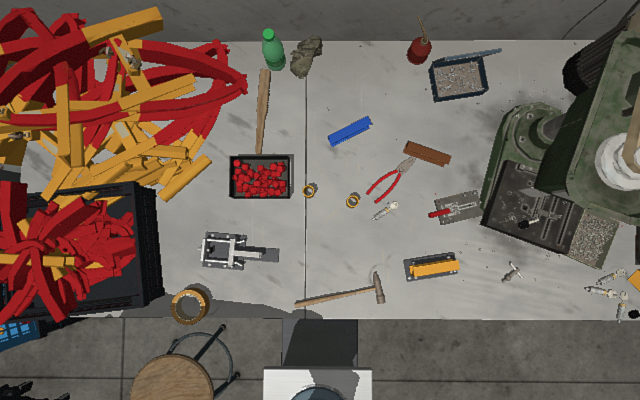

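View pics/side0.png

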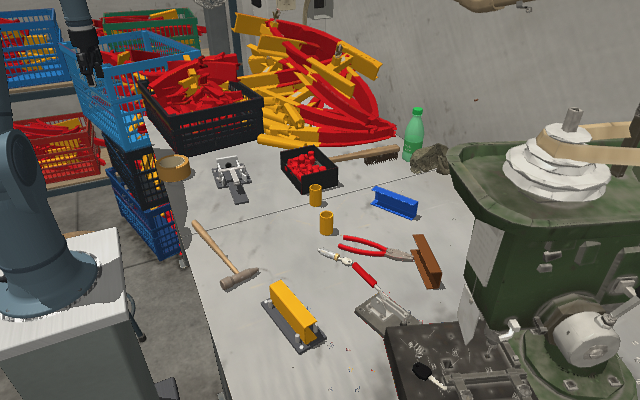

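```bash
python3 - <<'E'
from h import *
p=imaging.get_image('top'); q=imaging.get_image('side')
A,b=cam(p);print(b,A[:,2]);A,b=cam(q);print(b,A[:,2])
X=proj(p,[[.45,-.333,.03],[.488,.19,.02]]);Y=proj(q,[[.45,-.333,.03],[.488,.19,.02]]);print(X,Y)
def crop(im,c,w,h):
    u,v=c.astype(int); u0=max(0,u-w);v0=max(0,v-h); return cv2.resize(im[v0:v+h,u0:u+w],None,fx=4,fy=4,interpolation=cv2.INTER_CUBIC)
a=crop(p['frame'],X[0],80,60);save('c1',a);save('c2',crop(q['frame'],Y[0],80,60));save('c3',crop(p['frame'],X[1],95,70))
save('c4',crop(q['frame'],Y[1],95,70))
E
```

```text
[ 0.55801686 -0.01570143  1.17414141] [ 0.07296569  0.01593382 -0.99720716]
[ 0.25571492 -0.86032834  0.66985981] [ 0.36086348  0.75124708 -0.55263494]
[[432.22573925 266.85106424]
 [252.89579154 252.58563296]] [[292.32893281 311.12338114]
 [236.80944854 184.88554695]]
```

View pics/c1.png

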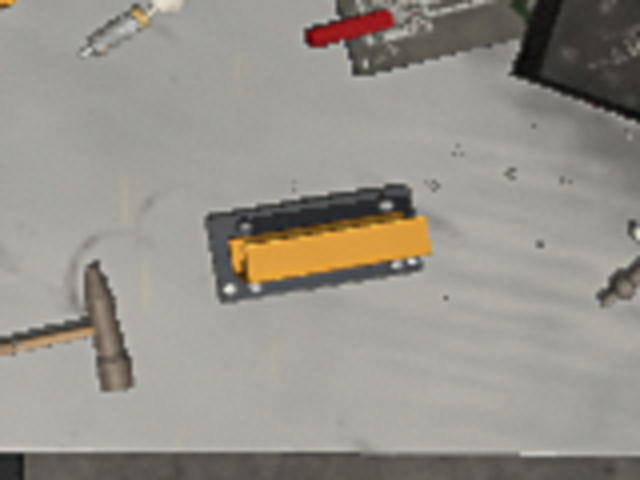

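View pics/c2.png

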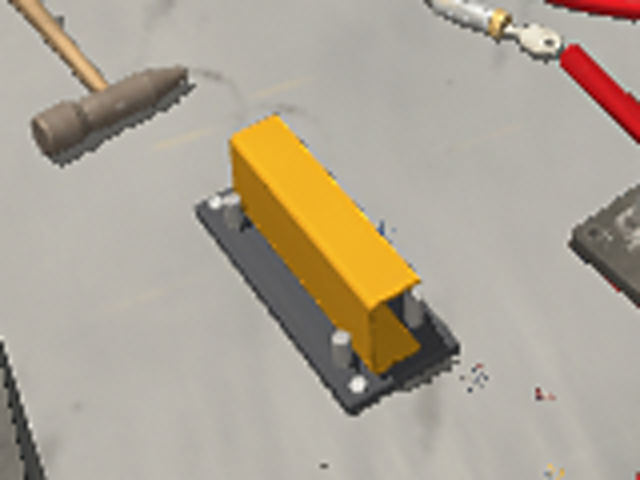

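View pics/c3.png

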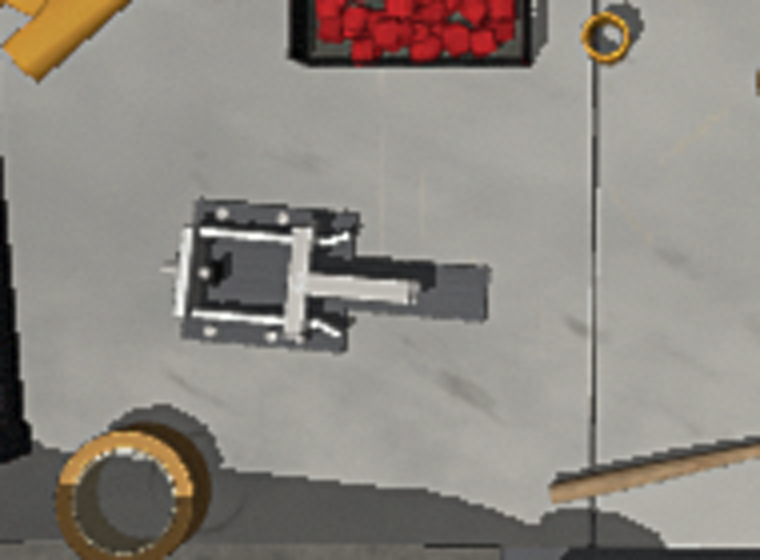

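View pics/c4.png

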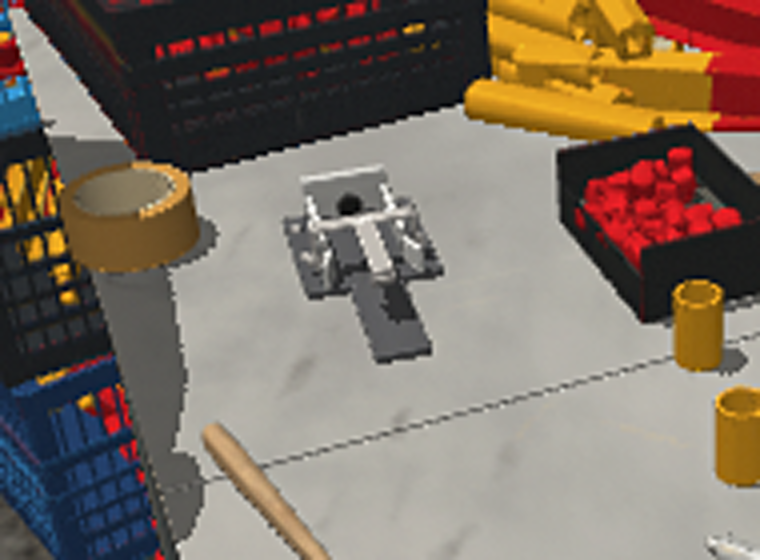

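```bash
python3 - <<'E'
from h import *
p=imaging.get_image('top'); C=cloud(p); ok=p['depth']>0
xs=np.arange(0.1,0.9,0.05); ys=np.arange(0.75,-0.5,-0.05)
print('x\\y   '+' '.join('%4d'%round(y*100) for y in ys))
for x in xs:
    r=[]
    for y in ys:
        m=ok&(abs(C[...,0]-x)<.025)&(abs(C[...,1]-y)<.025)
        r.append('%4d'%round(1000*np.percentile(C[m][:,2],98)) if m.sum()>3 else '   .')
    print('%.2f '%x,' '.join(r))
E
```

```text
x\y     75   70   65   60   55   50   45   40   35   30   25   20   15   10    5    0   -5  -10  -15  -20  -25  -30  -35  -40  -45
0.10  -787 -789 -791 -344 -340 -751 -780 -792 -787 -790 -790 -703    4    4   12   16   13    4    4 -703 -791 -789 -790 -790 -790
0.15     .    .    .    .  276    .    .    .    .    .    .    .    4    5    5    5    5    4    4    .    .    .    .    .    .
0.20     .  316  370  380  286    .    .    .    .    .    .    .    .    . -803    .    .    .    .    .    .    .    .    .    .
0.25     .    .    .    .    .    .    .    .    .    .    .    .    .    . -795    .    .    .    .    .    .    .    .    .    .
0.30   207  162    4    4    5    4    5   49   48   40    5    5    5    5    5    5    5    6    6    5    5    5    5    5    4
0.35   218  163  225  210  163  163  162   49   48   46    5    5    5    5   25   25   24   20   19   26    5    5    6    5    5
0.40   222  259  243  179   15  160  161   46   47    5    4    5    5    4    5    5    5   19   22   22   10   18   10    6    5
0.45   255  259  256  235  132    .  162    5   43  
[... 426 characters left out ...]
    5   43   13   17    6   84   82   66   54
0.65   249  180  180  162  267  162   37   26    5    5   66   48   45   65   55   56    5   57   12   15    8    4   16   51   55
0.70     4  185  194  156  356  162   84   61   31    5   66   57   48   66   54   56    5    5   14   14   13    6    5    5    7
0.75   264  325  196  210  353  144  133  114  106   16   65   60   60   66    5    5    4    4    4   11   15   50   54   52    5
0.80   275  360  367  336  338  303  135  127  104    5    5   50   51    5    5    4   52    5    5    5   52   54   54    5    5
0.85   240  357  352  324  323  301  285  265  217  198    5   51   51    5    5    4   54   54   53    5    5    5    5    5    5
```

```bash
cat >> h.py <<'E'
def want(yaw,tilt=None):
    # tool pointing down, jaws (tool z) along world direction yaw(deg) horizontally
    z=np.array([np.cos(np.radians(yaw)),np.sin(np.radians(yaw)),0]); y=np.array([0,0,-1.]); x=np.cross(y,z)
    return np.stack([x,y,z],1)
def plan(pos,Rw,pos0=None,R0=None):
    s=status.sense(); p0=np.array(s['tool_pos']) if pos0 is None else pos0
    A=Rq(s['tcp_rot']).as_matrix() if R0 is None else R0
    rv=np.degrees(R.from_matrix(A.T@Rw).as_rotvec())
    d=np.array(pos)-p0
    print('turn first (tool deg)',rv.round(2),'rows',np.ceil(np.linalg.norm(rv)/10.7)); print('shift after turn, tool',(Rw.T@d).round(4),' shift before turn',(A.T@d).round(4),'rows',np.ceil(np.linalg.norm(d)/.0625))
E
python3 - <<'E'
from h import *
s=status.sense(); A=Rq(s['tcp_rot']).as_matrix(); print(A.round(3)); p=imaging.get_image('wrist'); print(p['hand_eye'],p['K'])
print(np.degrees(np.arctan2(A[1,2],A[0,2])))
yaw=np.degrees(np.arctan2(A[1,2],A[0,2]))
for y in (0,180,-90,90): print(y); plan([.488,.12,.30],want(y))
E
```

```text
[[ 0.96   0.     0.279]
 [-0.279 -0.     0.96 ]
 [ 0.    -1.    -0.   ]]
[[-9.76795246e-04  9.65159557e-01  2.61660229e-01 -6.60104926e-02]
 [-2.03130000e-04 -2.61660540e-01  9.65159945e-01 -1.42412894e-01]
 [ 9.99999502e-01  8.89612604e-04  4.51641633e-04 -1.71198093e-04]
 [ 0.00000000e+00  0.00000000e+00  0.00000000e+00  1.00000000e+00]] [[358.60793058   0.         323.77690547]
 [  0.         358.60793058 194.67839219]
 [  0.           0.           1.        ]]
73.8032425229509
0
turn first (tool deg) [ 0.  73.8  0. ] rows 7.0
shift after turn, tool [ 0.5042 -0.0687  0.3066]  shift before turn [ 0.4351 -0.0687 -0.3986] rows 10.0
180
turn first (tool deg) [   0.  -106.2   -0. ] rows 10.0
shift after turn, tool [-0.5042 -0.0687 -0.3066]  shift before turn [ 0.4351 -0.0687 -0.3986] rows 10.0
-90
turn first (tool deg) [  0.  163.8   0. ] rows 16.0
shift after turn, tool [-0.3066 -0.0687  0.5042]  shift before turn [ 0.4351 -0.0687 -0.3986] rows 10.0
90
turn first (tool deg) [  0.  -16.2  -0. ] rows 2.0
shift after turn, tool [ 0.3066 -0.0687 -0.5042]  shift before turn [ 0.4351 -0.0687 -0.3986] rows 10.0
```

View pics/wrist0.png

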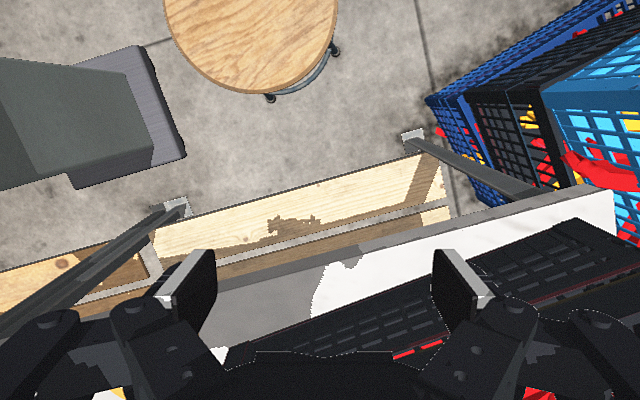

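Call:
apply_moves(
  targets=[
    [[0, -0.05, 0, 0, 0, 0, 0.0854], [0, -0.05, 0, 0, 0, 0, 0.0854], [0.0416, 0, -0.033, 0, 0, 0, 0.0854], [0.0416, 0, -0.033, 0, 0, 0, 0.0854], [0.0416, 0, -0.033, 0, 0, 0, 0.0854], [0.0416, 0, -0.033, 0, 0, 0, 0.0854], [0.0416, 0, -0.033, 0, 0, 0, 0.0854], [0.0416, 0, -0.033, 0, 0, 0, 0.0854], [0.0416, 0, -0.033, 0, 0, 0, 0.0854], [0.0416, 0, -0.033, 0, 0, 0, 0.0854], [0.0416, 0, -0.033, 0, 0, 0, 0.0854], [0.0416, 0, -0.033, 0, 0, 0, 0.0854], [0, 0.005, 0, 0, 10.54, 0, 0.0854], [0, 0.005, 0, 0, 10.54, 0, 0.0854], [0, 0.005, 0, 0, 10.54, 0, 0.0854], [0, 0.005, 0, 0, 10.54, 0, 0.0854], [0, 0.005, 0, 0, 10.54, 0, 0.0854], [0, 0.005, 0, 0, 10.54, 0, 0.0854], [0, 0.005, 0, 0, 10.54, 0, 0.0854], [0, 0, 0, 0, 0, 0, 0.0854]],
  ],
)

```text
time_s: 3.85
tool_pos: [0.4884, 0.1912, 0.296]
tcp_rot: [-0.5, 0.501, -0.499, 0.499]
wrist_force: [0.4, 0.8, 0.2]
opening: 0.0855
```

```bash
python3 - <<'E'
from h import *
s=status.sense(); print(s['tool_pos'],Rq(s['tcp_rot']).as_matrix().round(3),s['joint_pos'])
p=imaging.get_image('wrist'); save('w1',p['frame']); np.savez('w1.npz',depth=p['depth'],frame=p['frame'],pos=s['tool_pos'],rot=s['tcp_rot'])
for l in ['rack_bed','rack_mouth','catch_tooth','bumper']:
    print(l,[(np.round(d['xyz'],4).tolist(),round(d['confidence'],2)) for d in finder.place_of(p,l)][:3])
E
```

```text
[0.48843475 0.19115565 0.29597722] [[ 0.003 -0.001  1.   ]
 [-1.    -0.     0.003]
 [ 0.    -1.    -0.001]] [-0.90414702  0.08641642  0.48296175  1.83936611 -0.04262086  1.22669761
 -0.40572657]
rack_bed [([0.4849, 0.1906, 0.0099], 0.68)]
rack_mouth [([0.4882, 0.2214, 0.0059], 0.88)]
catch_tooth [([0.482, 0.1857, 0.0287], 0.7)]
bumper [([0.498, 0.3129, 0.0219], 0.77)]
```

View pics/w1.png

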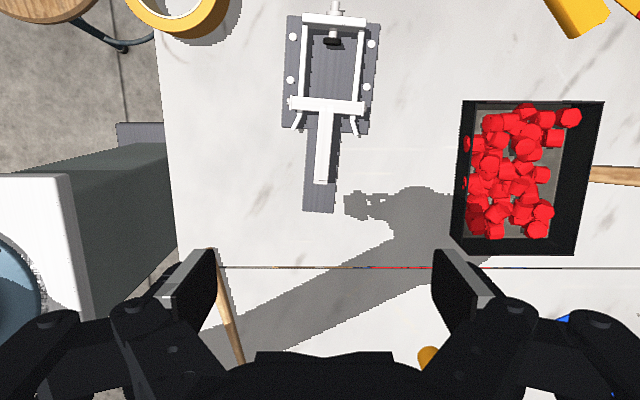

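```bash
python3 - <<'E'
from h import *
d=np.load('w1.npz'); f=d['frame'][0:225,260:400]
save('w1c',cv2.resize(f,None,fx=3.5,fy=3.5,interpolation=cv2.INTER_CUBIC)[:600])
save('w1d',cv2.resize(d['frame'][110:220,270:390],None,fx=5,fy=5,interpolation=cv2.INTER_CUBIC))
E
```

```text
(no output)
```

View pics/w1c.png

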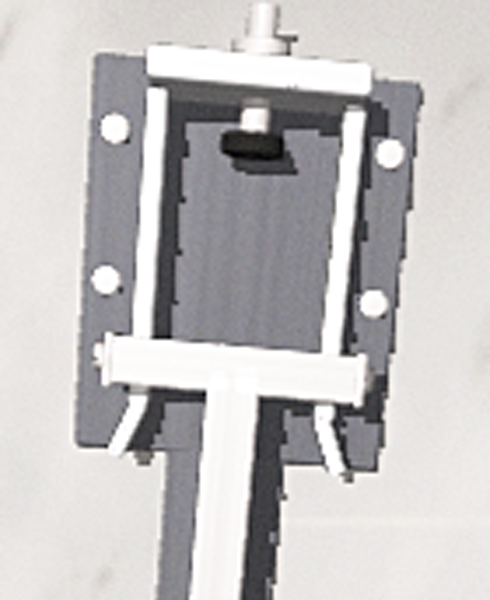

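View pics/w1d.png

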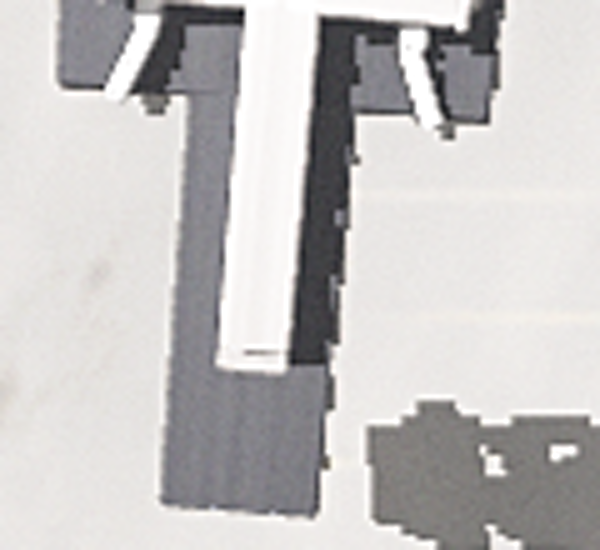

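```bash
python3 - <<'E'
from h import *
from scipy.optimize import least_squares
d=np.load('w1.npz'); s=dict(tool_pos=d['pos'],tcp_rot=d['rot']); p=imaging.get_image('wrist'); p['depth']=d['depth']
U=np.array([[302.4,211],[333.6,213.4],[306.8,129.4],[340.4,132.6],[281.4,126.6],[368,134.4],[287.1,15.7],[380,24.3]])
M=np.array([[-75,20,0],[-75,-20,0],[28,20,0],[28,-20,0],[28,52,0],[28,-52,0],[150,52,0],[150,-52,0]])/1000.
for u in U: print(px(p,*u,s,z=.006).round(4), px(p,*u,s).round(4))
def T(q):
    c,si=np.cos(q[2]),np.sin(q[2]); return M@np.array([[c,si,0],[-si,c,0],[0,0,1]])+[q[0],q[1],q[3]]
for fz in (1,0):
    f=lambda q:(proj(p,T(q if not fz else [*q[:3],.006]),s)-U).ravel()
    r=least_squares(f,[.488,.19,np.pi/2,.006]); print(r.x.round(4),np.degrees(r.x[2]),r.fun.round(1))
C=cloud(p,s); print(C[220:240,300:360,2].mean(), C[150:240,260:290,2].mean())
E
```

```text
[0.4616 0.1184 0.006 ] [ 0.4612  0.116  -0.0015]
[0.5011 0.1154 0.006 ] [ 5.013e-01  1.133e-01 -4.000e-04]
[0.4681 0.2203 0.006 ] [ 0.4678  0.2198 -0.0008]
[0.5082 0.2167 0.006 ] [0.5082 0.2167 0.0055]
[0.4379 0.2235 0.006 ] [0.4378 0.2234 0.0047]
[0.5412 0.2147 0.006 ] [5.419e-01 2.141e-01 1.000e-04]
[0.4475 0.3438 0.006 ] [0.4475 0.3438 0.006 ]
[0.5501 0.3355 0.006 ] [0.551  0.3365 0.    ]
[0.4868 0.1908 1.4913 0.006 ] 85.44268998007877 [-0.5  0.6 -0.2  0.7  0.9  0.1  0.7 -0.3 -0.6  0.6 -0.2  0.1 -0.5 -0.6
  0.5 -0.7]
[0.4869 0.1907 1.4913 0.003 ] 85.44361778541372 [-0.4 -0.  -0.3  0.1  1.  -0.1  0.6 -0.5 -0.3  0.5 -0.5 -0.  -0.3  0.1
  0.1 -0. ]
0.001221698152274351 0.0011852524757695036
```

Call:
apply_moves(
  targets=[
    [[0.05, 0.0046, -0.004, 0, 0, 0, 0.0854], [0.05, 0.0046, -0.004, 0, 0, 0, 0.0854], [0.05, 0.0046, -0.004, 0, 0, 0, 0.0854], [0.05, 0.0046, -0.004, 0, 0, 0, 0.0854], [0.05, 0.0046, -0.004, 0, 0, 0, 0.0854], [0.05, 0.0046, -0.004, 0, 0, 0, 0.0854], [0.05, 0.0046, -0.004, 0, 0, 0, 0.0854], [0.05, 0.0046, -0.004, 0, 0, 0, 0.0854], [0.05, 0.0046, -0.004, 0, 0, 0, 0.0854], [0.05, 0.0046, -0.004, 0, 0, 0, 0.0854], [0, 0, 0, 0, 0, 0, 0.0854]],
  ],
)

```text
time_s: 5.52
tool_pos: [0.4465, -0.3142, 0.2505]
tcp_rot: [-0.497, 0.499, -0.501, 0.503]
wrist_force: [0.1, 0.7, 0.3]
opening: 0.0859
```

```bash
python3 - <<'E'
from h import *
s=status.sense(); print(s['tool_pos'],Rq(s['tcp_rot']).as_matrix().round(3),s['joint_pos'])
p=imaging.get_image('wrist'); save('w2',p['frame']); np.savez('w2.npz',depth=p['depth'],frame=p['frame'],pos=s['tool_pos'],rot=s['tcp_rot'])
for l in ['channel_mid','channel','stand']:
    print(l,[(np.round(d['xyz'],4).tolist(),round(d['confidence'],2)) for d in finder.place_of(p,l)][:3])
c=proj(p,[[.45,-.333,.03]],s)[0].astype(int); print(c)
u0=max(0,c[0]-75);v0=max(0,c[1]-55); print(u0,v0)
save('w2c',cv2.resize(p['frame'][v0:v0+110,u0:u0+150],None,fx=5,fy=5,interpolation=cv2.INTER_CUBIC))
E
```

```text
[ 0.44651265 -0.31415107  0.25053477] [[-0.008 -0.001  1.   ]
 [-1.    -0.004 -0.008]
 [ 0.004 -1.    -0.001]] [-0.29539004  0.23759481  0.95775928  1.86347198 -0.20842666  1.14660968
  0.72738928]
channel_mid [([0.4502, -0.3349, 0.0341], 0.93), ([0.712, -0.224, 0.0015], 0.53)]
channel [([0.4623, -0.3332, 0.0318], 0.94), ([0.7694, -0.3157, 0.027], 0.56)]
stand [([0.4476, -0.3339, -0.0004], 0.68)]
[327 181]
252 126
```

View pics/w2.png

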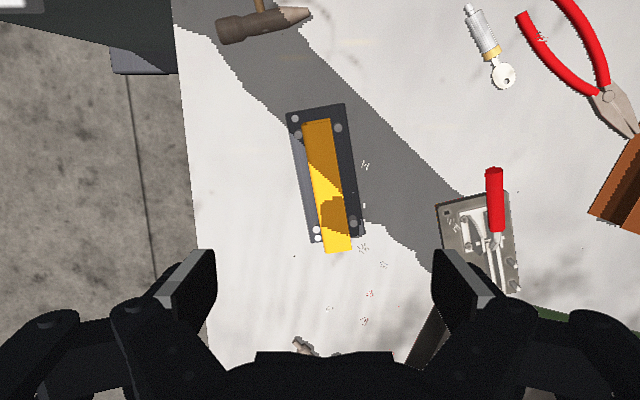

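View pics/w2c.png

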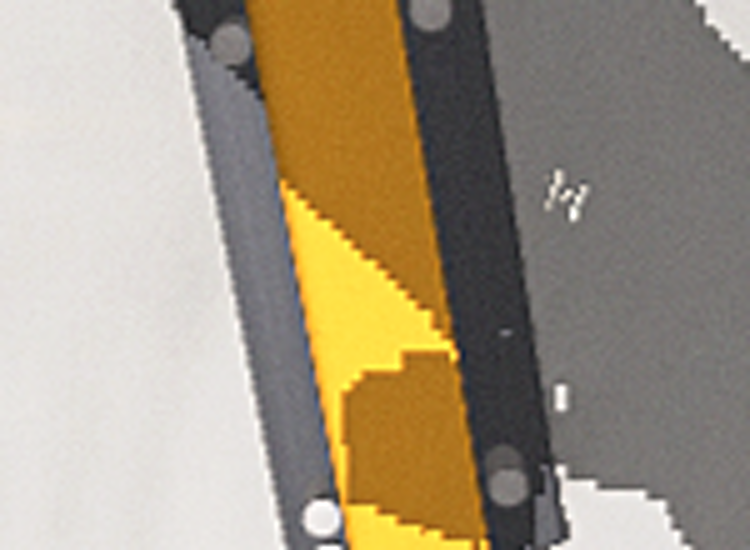

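```bash
python3 - <<'E'
from h import *
d=np.load('w2.npz'); s=dict(tool_pos=d['pos'],tcp_rot=d['rot']); p=imaging.get_image('wrist'); p['depth']=d['depth']
C=cloud(p,s); m=(C[...,2]>.05)&(abs(C[...,0]-.45)<.06)&(abs(C[...,1]+.333)<.1)
m&=(d['frame'][...,2].astype(int)-d['frame'][...,0]>50)
print(m.sum(),np.percentile(C[m][:,2],[5,50,95]))
P=[px(p,u,v,s,z=.058)[:2] for v,u in zip(*np.nonzero(m))]; P=np.array(P,np.float32)
r=cv2.minAreaRect(P*1000); print(r); print(cv2.boxPoints(r))
c,ev=np.linalg.eigh(np.cov(P.T)); print(P.mean(0),np.degrees(np.arctan2(*ev[::-1,1])))
E
```

```text
3759 [0.05614587 0.05766802 0.05898102]
((586.617919921875, -285.05987548828125), (319.4071960449219, 209.90289306640625), 4.490475177764893)
[[ 419.18756 -192.93434]
 [ 435.62152 -402.19287]
 [ 754.0483  -377.18542]
 [ 737.6143  -167.92688]]
[ 0.45013967 -0.3318223 ] 97.52737279181468
```

```bash
python3 - <<'E'
from h import *
d=np.load('w2.npz'); s=dict(tool_pos=d['pos'],tcp_rot=d['rot']); p=imaging.get_image('wrist'); p['depth']=d['depth']
C=cloud(p,s); m=(C[...,2]>.05)&(abs(C[...,0]-.45)<.06)&(abs(C[...,1]+.333)<.1)
m&=(d['frame'][...,2].astype(int)-d['frame'][...,0]>50)
n,L,st,ce=cv2.connectedComponentsWithStats(m.astype(np.uint8)); k=1+np.argmax(st[1:,4]); m=L==k; print(st[k])
P=np.array([px(p,u,v,s,z=.058)[:2] for v,u in zip(*np.nonzero(m))],np.float32)
r=cv2.minAreaRect(P*1000); print(r); B=cv2.boxPoints(r)
c,ev=np.linalg.eigh(np.cov(P.T)); a=np.degrees(np.arctan2(*ev[::-1,1])); print(P.mean(0),a)
Q=C[m]; print(np.linalg.eigh(np.cov(Q[:,:2].T))[1][:,1],Q.mean(0))
plan([.4501,-.3318,.25],want(a-90))
E
```

```text
[ 301  121   51  133 3739]
((449.40130615234375, -335.2528076171875), (27.545198440551758, 130.20672607421875), 9.484633445739746)
[ 0.44896713 -0.33220744] 99.56563217207545
[-0.1622228   0.98675416] [ 0.44896535 -0.33189911  0.05921963]
turn first (tool deg) [-0.03 -9.35 -0.06] rows 1.0
shift after turn, tool [ 0.0245  0.0003 -0.0039]  shift before turn [0.0248 0.0003 0.0002] rows 1.0
```

```bash
python3 - <<'E'
from h import *
plan([.4494,-.335,.10],want(9.5)); plan([.4494,-.335,.034],want(9.5))
E
```

```text
turn first (tool deg) [-0.03 -9.28 -0.06] rows 1.0
shift after turn, tool [ 0.0276  0.1503 -0.0051]  shift before turn [ 0.0282  0.1503 -0.0006] rows 3.0
turn first (tool deg) [-0.03 -9.28 -0.06] rows 1.0
shift after turn, tool [ 0.0276  0.2163 -0.0051]  shift before turn [ 0.0283  0.2163 -0.0007] rows 4.0
```

Call:
apply_moves(
  targets=[
    [[0, 0, 0, 0, -9.3, 0, 0.0854], [0.0276, 0.03, -0.005, 0, 0, 0, 0.0854], [0, 0.04, 0, 0, 0, 0, 0.0854], [0, 0.04, 0, 0, 0, 0, 0.0854], [0, 0.04, 0, 0, 0, 0, 0.0854], [0, 0, 0, 0, 0, 0, 0.0854]],
  ],
)

```text
time_s: 6.58
tool_pos: [0.4468, -0.3335, 0.0974]
tcp_rot: [-0.539, 0.54, -0.46, 0.454]
wrist_force: [-0.7, -0.3, -0.7]
opening: 0.0852
```

```bash
python3 - <<'E'
from h import *
s=status.sense(); print(s['tool_pos'],s['wrist_force'])
plan([.4494,-.335,.034],want(9.5))
p=imaging.get_image('wrist'); save('w3',p['frame'])
E
```

```text
[ 0.44684762 -0.3334709   0.09743989] [-0.66267364 -0.27229915 -0.72215639]
turn first (tool deg) [ 0.31 -0.03 -0.3 ] rows 1.0
shift after turn, tool [0.0019 0.0634 0.0023]  shift before turn [0.0023 0.0634 0.0026] rows 2.0
```

View pics/w3.png

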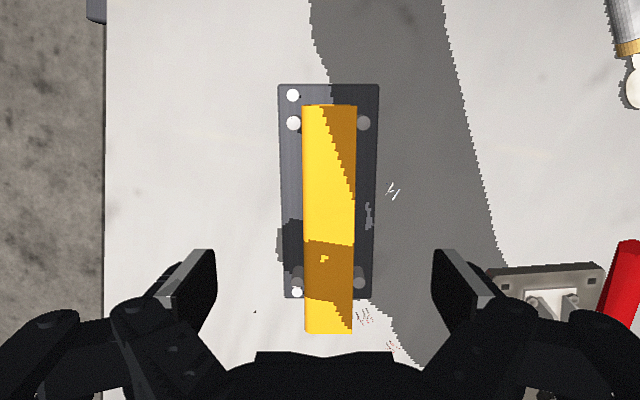

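Call:
apply_moves(
  targets=[
    [[0.002, 0.0, 0.0025, 0.3, 0, -0.3, 0.0854], [0, 0.0315, 0, 0, 0, 0, 0.0854], [0, 0.0315, 0, 0, 0, 0, 0.0854], [0, 0, 0, 0, 0, 0, 0.0854]],
  ],
)

```text
time_s: 7.12
tool_pos: [0.4516, -0.338, 0.0372]
tcp_rot: [0.539, -0.539, 0.455, -0.46]
wrist_force: [0.8, 1.1, -0.5]
opening: 0.0855
```

```bash
python3 - <<'E'
from h import *
s=status.sense(); print(s['tool_pos'],s['wrist_force'])
plan([.4494,-.335,.034],want(9.5))
p=imaging.get_image('wrist'); save('w4',p['frame'])
p=imaging.get_image('side'); save('s4',cv2.resize(p['frame'][200:400,180:420],None,fx=3,fy=3))
E
```

```text
[ 0.4516096  -0.33798328  0.03718883] [ 0.78069229  1.09999589 -0.50203398]
turn first (tool deg) [-0.25 -0.14  0.23] rows 1.0
shift after turn, tool [-0.0033  0.0032 -0.0017]  shift before turn [-0.0033  0.0032 -0.0017] rows 1.0
```

View pics/w4.png

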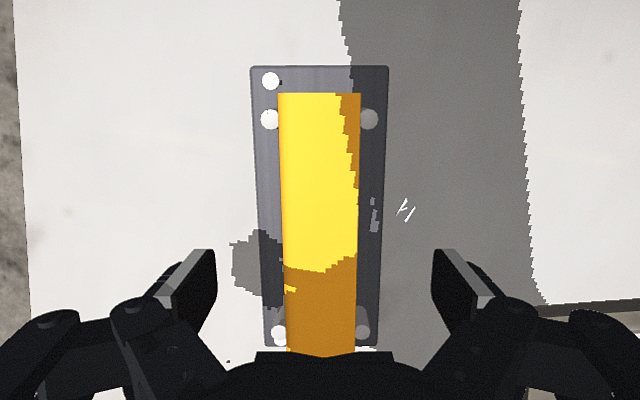

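View pics/s4.png

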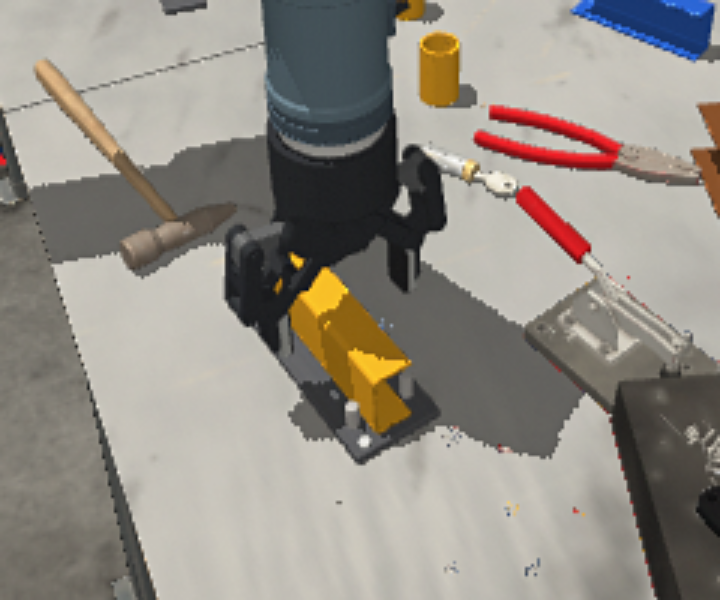

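Call:
apply_moves(
  targets=[
    [[0, 0.003, 0, 0, 0, 0, 0.0854], [0, 0, 0, 0, 0, 0, 0.0], [0, 0, 0, 0, 0, 0, 0.0], [0, 0, 0, 0, 0, 0, 0.0], [0, 0, 0, 0, 0, 0, 0.0], [0, 0, 0, 0, 0, 0, 0.0], [0, 0, 0, 0, 0, 0, 0.0]],
  ],
)

```text
time_s: 8.1
tool_pos: [0.4518, -0.339, 0.0346]
tcp_rot: [0.539, -0.539, 0.455, -0.461]
wrist_force: [-1.5, 0.3, 4.0]
opening: 0.0267
```

```bash
python3 - <<'E'
from h import *
s=status.sense(); print(s['tool_pos'],s['wrist_force'],s['opening'])
p=imaging.get_image('wrist'); save('w5',p['frame'])
E
```

```text
[ 0.45182422 -0.33904987  0.03463396] [-1.50375496  0.28331007  3.99320497] 0.026724085153128956
```

View pics/w5.png

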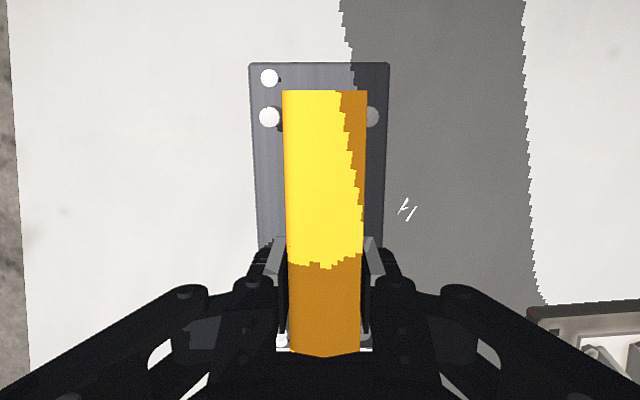

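Call:
apply_moves(
  targets=[
    [[0, -0.015, 0, 0, 0, 0, 0.0], [0, -0.02, 0, 0, 0, 0, 0.0], [0, -0.025, 0, 0, 0, 0, 0.0], [0, -0.02, 0, 0, 0, 0, 0.0], [0, 0, 0, 0, 0, 0, 0.0]],
  ],
)

```text
time_s: 8.78
tool_pos: [0.4526, -0.3393, 0.1166]
tcp_rot: [0.54, -0.538, 0.454, -0.462]
wrist_force: [0.6, 0.4, -2.9]
opening: 0.0268
```

```bash
python3 - <<'E'
from h import *
s=status.sense(); print(s['tool_pos'],s['wrist_force'],s['opening'])
plan([.455,-.03,.115],want(-4.56))
p=imaging.get_image('wrist'); save('w6',p['frame'])
p=imaging.get_image('side'); save('s6',cv2.resize(p['frame'][200:400,180:420],None,fx=3,fy=3))
E
```

```text
[ 0.45259365 -0.33932014  0.11656861] [ 0.56536765  0.40728097 -2.87676256] 0.02682334901500723
turn first (tool deg) [-0.57 13.88  0.38] rows 2.0
shift after turn, tool [-0.3085  0.0016 -0.0222]  shift before turn [-3.048e-01 -3.000e-04  5.250e-02] rows 5.0
```

View pics/s6.png

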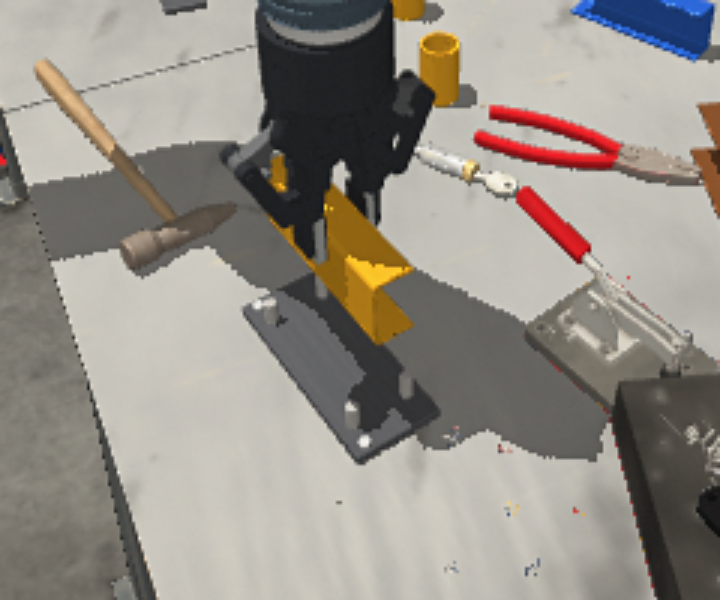

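Call:
apply_moves(
  targets=[
    [[0, 0, 0, -0.3, 6.95, 0.2, 0.0], [0, 0, 0, -0.3, 6.95, 0.2, 0.0], [-0.03, 0, -0.003, 0, 0, 0, 0.0], [-0.045, 0, -0.003, 0, 0, 0, 0.0], [-0.05, 0, -0.004, 0, 0, 0, 0.0], [-0.055, 0, -0.004, 0, 0, 0, 0.0], [-0.05, 0, -0.004, 0, 0, 0, 0.0], [-0.045, 0, -0.003, 0, 0, 0, 0.0], [-0.0335, 0, -0.001, 0, 0, 0, 0.0], [0, 0, 0, 0, 0, 0, 0.0], [0, 0, 0, 0, 0, 0, 0.0]],
  ],
)

```text
time_s: 10.25
tool_pos: [0.4531, -0.0297, 0.1144]
tcp_rot: [0.478, -0.481, 0.521, -0.518]
wrist_force: [0.3, -0.7, -2.7]
opening: 0.0269
```

```bash
python3 - <<'E'
from h import *
s=status.sense(); print(s['tool_pos'],s['wrist_force'],s['opening'],s['joint_pos'])
plan([.455,-.03,.035],want(-4.56))
p=imaging.get_image('wrist'); save('w7',p['frame'])
p=imaging.get_image('side'); save('s7',cv2.resize(p['frame'][100:300,180:420],None,fx=3,fy=3))
E
```

```text
[ 0.45314102 -0.02971219  0.11440712] [ 0.34342971 -0.67305603 -2.65891086] 0.026855237445493986 [-0.88219212  0.25228772  0.95387153  2.18455638 -0.27946575  0.83495665
  0.16783467]
turn first (tool deg) [ 0.35 -0.03 -0.04] rows 1.0
shift after turn, tool [0.0001 0.0794 0.0019]  shift before turn [0.0002 0.0794 0.0024] rows 2.0
```

View pics/s7.png

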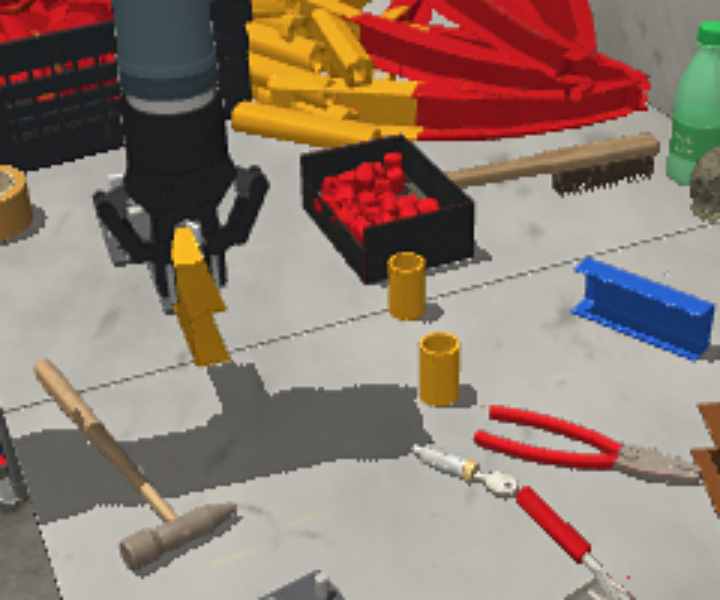

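View pics/w7.png

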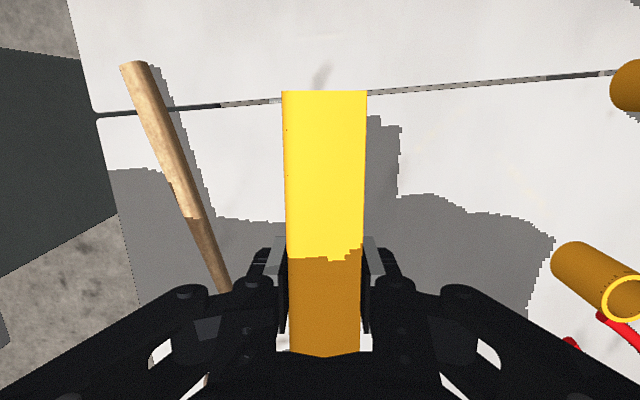

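Call:
apply_moves(
  targets=[
    [[0, 0, 0.022, 0.35, 0, 0, 0.0], [0, 0.03, 0, 0, 0, 0, 0.0], [0, 0.03, 0, 0, 0, 0, 0.0], [0, 0.02, 0, 0, 0, 0, 0.0], [0, 0.0, 0, 0, 0, 0, 0.0], [0, 0, 0, 0, 0, 0, 0.0]],
  ],
)

```text
time_s: 11.1
tool_pos: [0.4766, -0.0318, 0.0355]
tcp_rot: [-0.48, 0.478, -0.52, 0.52]
wrist_force: [0.1, 0.7, -2.6]
opening: 0.0268
```

```bash
python3 - <<'E'
from h import *
s=status.sense(); print(s['tool_pos'],s['wrist_force'],s['opening'])
p=imaging.get_image('side'); save('s8',cv2.resize(p['frame'][130:280,180:380],None,fx=4,fy=4,interpolation=cv2.INTER_CUBIC))
E
```

```text
[ 0.47657818 -0.0317616   0.03546298] [ 0.11259462  0.70016249 -2.56008074] 0.02679525591399205
```

View pics/s8.png

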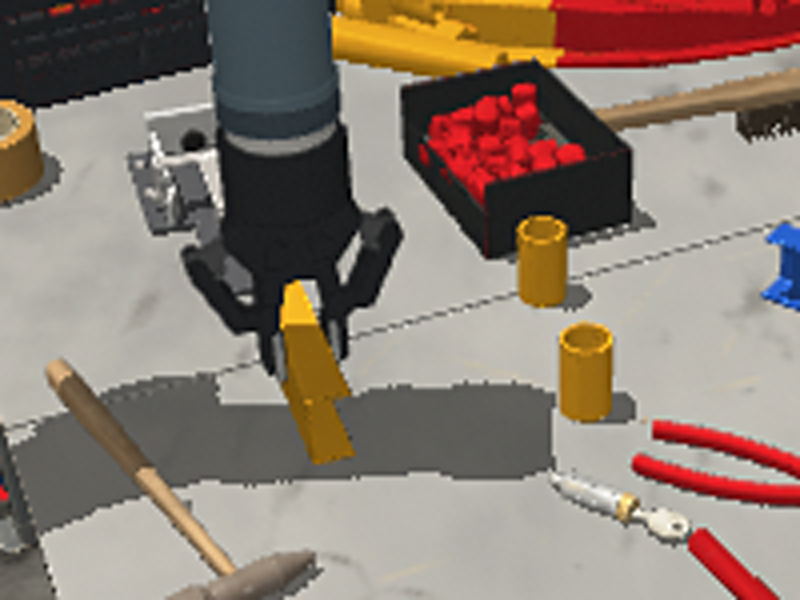

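Call:
apply_moves(
  targets=[
    [[0, 0.004, 0, 0, 0, 0, 0.0], [0, 0.002, 0, 0, 0, 0, 0.0], [0, 0.001, 0, 0, 0, 0, 0.0], [0, 0.001, 0, 0, 0, 0, 0.0], [0, 0, 0, 0, 0, 0, 0.0]],
  ],
)

```text
time_s: 11.78
tool_pos: [0.476, -0.0306, 0.0269]
tcp_rot: [0.48, -0.479, 0.52, -0.519]
wrist_force: [0.1, -0.3, -0.5]
opening: 0.0272
```

Call:
apply_moves(
  targets=[
    [[0, 0.0005, 0, 0, 0, 0, 0.0], [0, 0, 0, 0, 0, 0, 0.0], [0, 0, 0, 0, 0, 0, 0.07], [0, 0, 0, 0, 0, 0, 0.07], [0, 0, 0, 0, 0, 0, 0.07], [0, 0, 0, 0, 0, 0, 0.07]],
  ],
)

```text
time_s: 12.52
tool_pos: [0.476, -0.0307, 0.0263]
tcp_rot: [0.48, -0.479, 0.52, -0.52]
wrist_force: [-0.1, 0.4, -0.4]
opening: 0.07
```

```bash
python3 - <<'E'
from h import *
s=status.sense(); print(s['tool_pos'],s['wrist_force'],s['opening'])
p=imaging.get_image('side'); save('s9',cv2.resize(p['frame'][130:280,180:380],None,fx=4,fy=4,interpolation=cv2.INTER_CUBIC))
p=imaging.get_image('wrist'); save('w9',p['frame'])
E
```

```text
[ 0.47600234 -0.03074419  0.02630066] [-0.07257158  0.42494106 -0.35377219] 0.07003168500663837
```

View pics/s9.png

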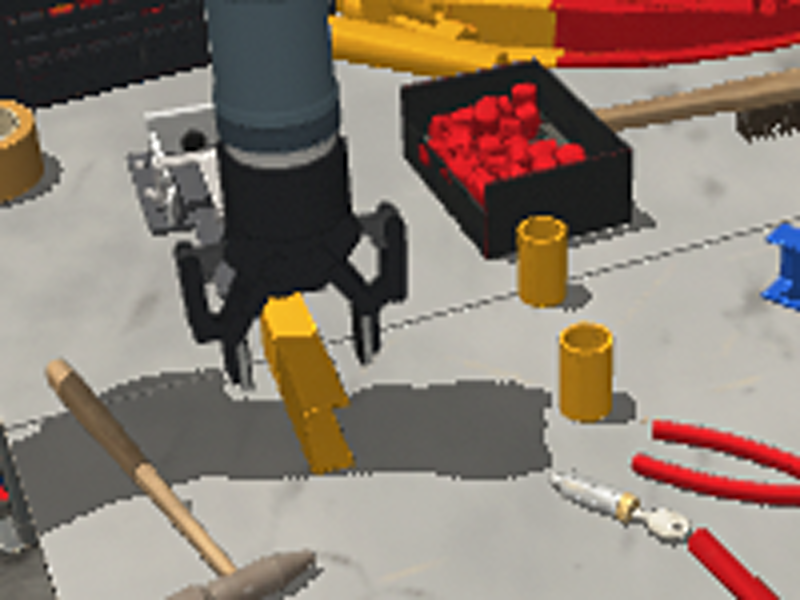

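View pics/w9.png

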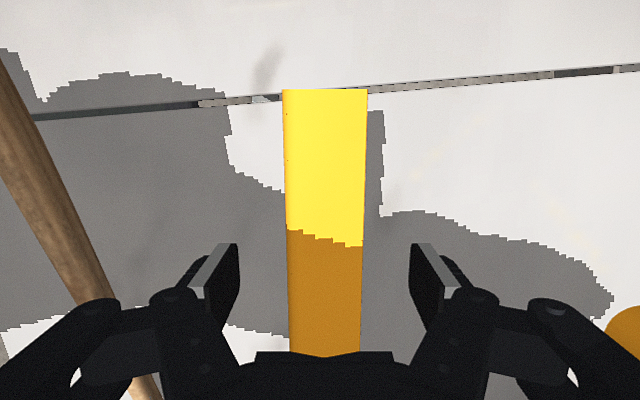

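Call:
apply_moves(
  targets=[
    [[0, -0.03, 0, 0, 0, 0, 0.07], [0, -0.04, 0, 0, 0, 0, 0.07], [0.003, -0.005, -0.027, 0, 0, 0, 0.0], [0, 0, -0.027, 0, 0, 0, 0.0], [0, 0, 0, 0, 0, 0, 0.0], [0, 0, 0, 0, 0, 0, 0.0], [0, 0, 0, 0, 0, 0, 0.0], [0, 0.03, 0, 0, 0, 0, 0.0], [0, 0.027, 0, 0, 0, 0, 0.0], [0, 0, 0, 0, 0, 0, 0.0]],
  ],
)

```text
time_s: 13.88
tool_pos: [0.4206, -0.0301, 0.0428]
tcp_rot: [0.478, -0.48, 0.52, -0.519]
wrist_force: [-0.4, -0.8, 0.2]
opening: -0.0003
```

```bash
python3 - <<'E'
from h import *
s=status.sense(); print(s['tool_pos'],s['wrist_force'],s['opening'])
p=imaging.get_image('side'); save('s10',cv2.resize(p['frame'][130:280,180:380],None,fx=4,fy=4,interpolation=cv2.INTER_CUBIC))
p=imaging.get_image('wrist'); save('w10',p['frame'])
E
```

```text
[ 0.42057033 -0.03010367  0.04280918] [-0.42203456 -0.77267148  0.19333637] -0.0002962765479874331
```

View pics/s10.png

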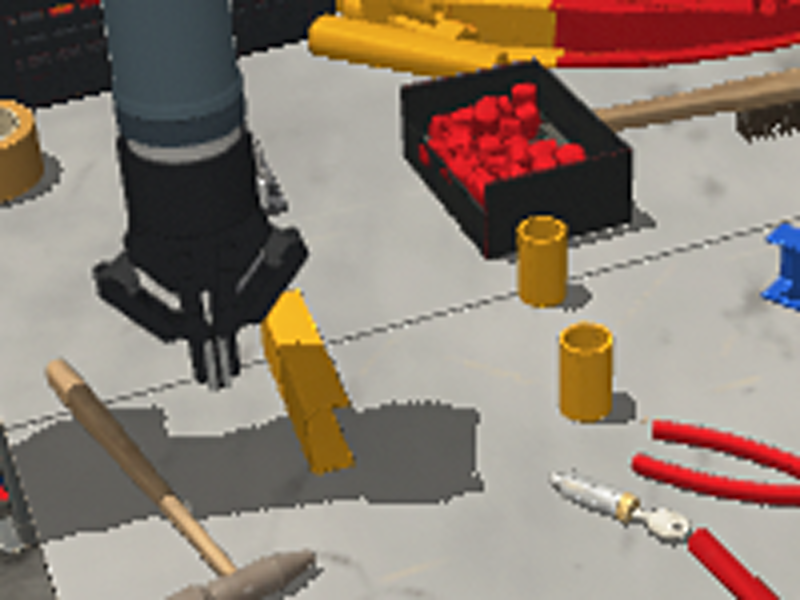

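View pics/w10.png

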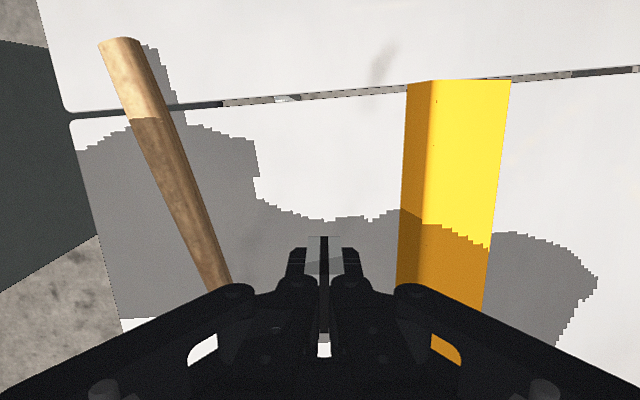

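Call:
apply_moves(
  targets=[
    [[0, 0, 0.01, 0, 0, 0, 0.0], [0, 0, 0.01, 0, 0, 0, 0.0], [0, 0, 0.005, 0, 0, 0, 0.0], [0, 0, 0.005, 0, 0, 0, 0.0], [0, 0, 0.005, 0, 0, 0, 0.0], [0, 0, 0.005, 0, 0, 0, 0.0], [0, 0, 0, 0, 0, 0, 0.0]],
  ],
)

```text
time_s: 14.85
tool_pos: [0.458, -0.0322, 0.0447]
tcp_rot: [0.479, -0.48, 0.523, -0.516]
wrist_force: [-10.0, 1.8, 19.4]
opening: 0.0002
```

```bash
python3 - <<'E'
from h import *
s=status.sense(); print(s['tool_pos'],s['wrist_force'],s['opening'])
p=imaging.get_image('side'); save('s11',cv2.resize(p['frame'][130:280,180:380],None,fx=4,fy=4,interpolation=cv2.INTER_CUBIC))
E
```

```text
[ 0.45802207 -0.03223513  0.04467839] [-10.00008512   1.75859221  19.35116383] 0.0001963222761640966
```

View pics/s11.png

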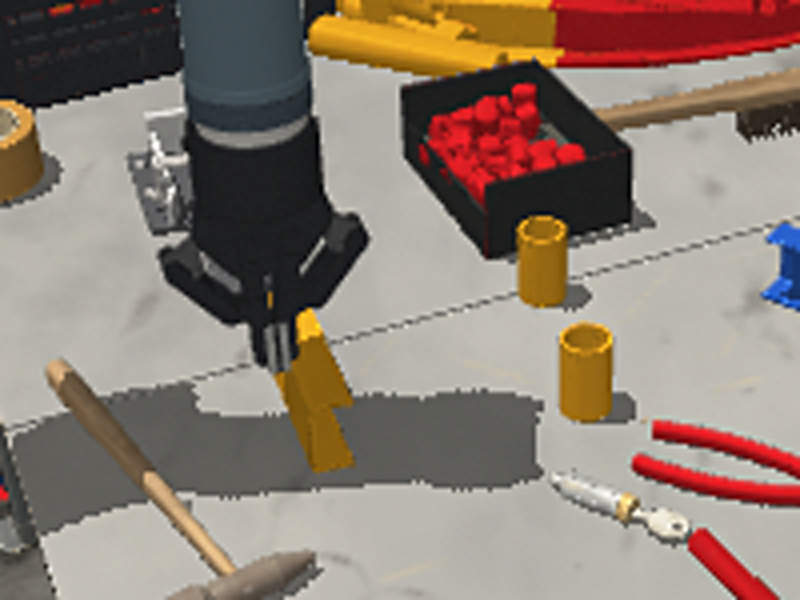

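Call:
apply_moves(
  targets=[
    [[0, 0, -0.02, 0, 0, 0, 0.0], [0, 0, -0.018, 0, 0, 0, 0.0], [0, 0, 0, 0, -10, 0, 0.0], [0, 0, 0, 0, -10, 0, 0.0], [0, 0, 0, 0, -10, 0, 0.0], [0, 0, 0, 0, -10, 0, 0.0], [0, 0, 0, 0, -10, 0, 0.0], [0, 0, 0, 0, -10, 0, 0.0], [0, 0, 0, 0, -10, 0, 0.0], [0, 0, 0, 0, -10, 0, 0.0], [0, 0, 0, 0, -10, 0, 0.0], [0, 0, 0, 0, 0, 0, 0.0]],
  ],
)

```text
time_s: 16.4
tool_pos: [0.4238, -0.0297, 0.0442]
tcp_rot: [0.707, -0.706, 0.029, -0.03]
wrist_force: [0.5, 1.3, 0.2]
opening: 0.0002
```

```bash
python3 - <<'E'
from h import *
s=status.sense(); print(s['tool_pos'],s['wrist_force'],s['opening'],Rq(s['tcp_rot']).as_matrix().round(3))
p=imaging.get_image('side'); save('s12',cv2.resize(p['frame'][130:280,180:380],None,fx=4,fy=4,interpolation=cv2.INTER_CUBIC))
s=status.sense();p=imaging.get_image('wrist'); save('w12',p['frame'])
C=cloud(p,s); m=(C[...,2]>.03)&(C[...,2]<.065)&(abs(C[...,0]-.49)<.06)&(abs(C[...,1]+.03)<.1)&(p['frame'][...,2].astype(int)-p['frame'][...,0]>50)
Q=C[m]; print(len(Q),np.percentile(Q,[2,50,98],axis=0).round(4)); t=Q[Q[:,2]>.046]; print(np.percentile(t,[2,50,98],axis=0).round(4))
E
```

```text
[ 0.42382462 -0.02968056  0.04424231] [0.46836225 1.28306752 0.24594782] 0.00020813124753167586 [[ 0.997  0.001  0.082]
 [-0.082  0.002  0.997]
 [ 0.001 -1.     0.002]]
1066 [[ 0.4582 -0.0905  0.0457]
 [ 0.4663 -0.0323  0.0493]
 [ 0.4778  0.0269  0.0507]]
[[ 0.4583 -0.0905  0.0465]
 [ 0.4665 -0.0321  0.0494]
 [ 0.4778  0.0269  0.0507]]
```

View pics/s12.png

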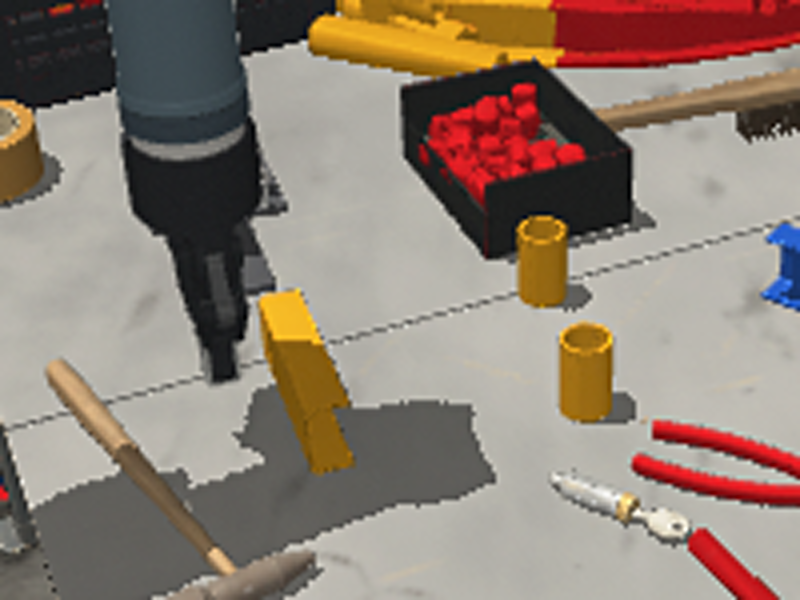

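View pics/w12.png

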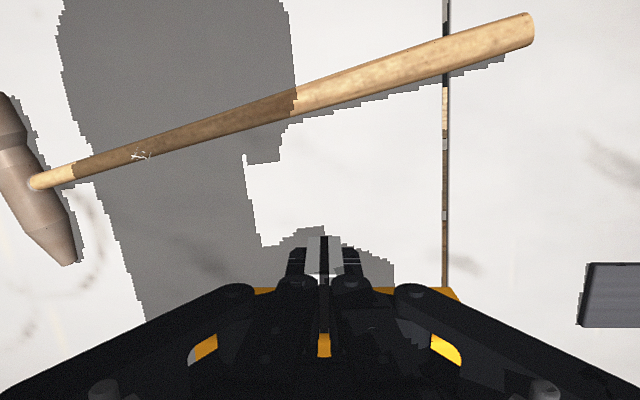

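Call:
apply_moves(
  targets=[
    [[0.012, 0, 0, 0, 0, 0, 0.0], [0.01, 0, 0, 0, 0, 0, 0.0], [0.005, 0, 0, 0, 0, 0, 0.0], [0.005, -0.001, 0, 0, 0, 0, 0.0], [0.005, -0.0015, 0, 0, 0, 0, 0.0], [0.005, -0.001, 0, 0, 0, 0, 0.0], [0.005, -0.001, 0, 0, 0, 0, 0.0]],
  ],
)

```text
time_s: 17.38
tool_pos: [0.4713, -0.0334, 0.049]
tcp_rot: [0.707, -0.706, 0.028, -0.029]
wrist_force: [-0.2, 0.5, 0.0]
opening: -0.0006
```

```bash
python3 - <<'E'
from h import *
s=status.sense(); print(s['tool_pos'],s['wrist_force'],s['opening'])
p=imaging.get_image('side'); save('s13',cv2.resize(p['frame'][130:280,180:380],None,fx=4,fy=4,interpolation=cv2.INTER_CUBIC))
E
```

```text
[ 0.47129674 -0.03338091  0.04902722] [-0.21990064  0.46465701  0.00560136] -0.0006252994937303229
```

View pics/s13.png

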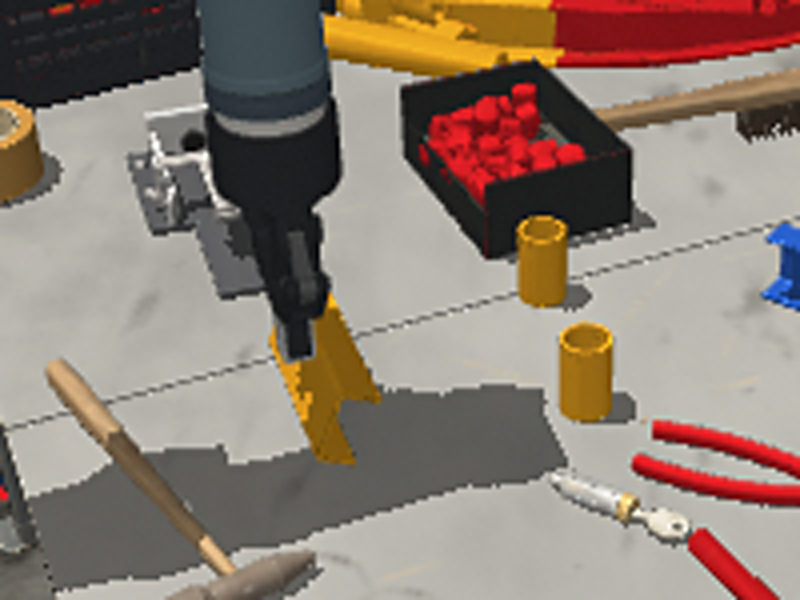

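Tipping (about 25°); continue.

Call:
apply_moves(
  targets=[
    [[0.005, 0, 0, 0, 0, 0, 0.0], [0.005, 0, 0, 0, 0, 0, 0.0], [0.004, 0, 0, 0, 0, 0, 0.0], [0, 0, 0, 0, 0, 0, 0.0]],
  ],
)

```text
time_s: 17.92
tool_pos: [0.4851, -0.0344, 0.0489]
tcp_rot: [0.707, -0.706, 0.028, -0.029]
wrist_force: [-1.0, -0.4, 0.5]
opening: -0.0003
```

```bash
python3 - <<'E'
from h import *
s=status.sense(); print(s['tool_pos'],s['wrist_force'],s['opening'])
p=imaging.get_image('side'); save('s14',cv2.resize(p['frame'][130:280,180:380],None,fx=4,fy=4,interpolation=cv2.INTER_CUBIC))
E
```

```text
[ 0.48513325 -0.03444378  0.04888266] [-1.01783239 -0.35268882  0.50610537] -0.0003212807536509451
```

View pics/s14.png

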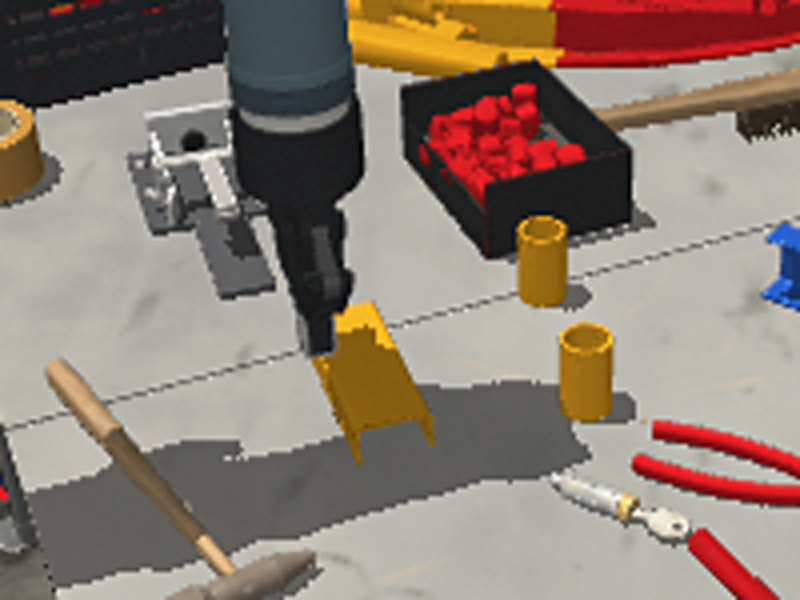

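Call:
apply_moves(
  targets=[
    [[0, -0.03, 0, 0, 0, 0, 0.0], [0, -0.05, 0, 0, 0, 0, 0.0854], [0.02, -0.05, 0, 0, 0, 0, 0.0854], [0, -0.02, 0, 0, 10, 0, 0.0854], [0, 0, 0, 0, 10, 0, 0.0854], [0, 0, 0, 0, 10, 0, 0.0854], [0, 0, 0, 0, 10, 0, 0.0854], [0, 0, 0, 0, 10, 0, 0.0854], [0, 0, 0, 0, 10, 0, 0.0854], [0, 0, 0, 0, 10, 0, 0.0854], [0, 0, 0, 0, 10, 0, 0.0854], [0, 0, 0, 0, 10, 0, 0.0854], [0, 0, 0, 0, 0, 0, 0.0854], [0, 0, 0, 0, 0, 0, 0.0854]],
  ],
)

```text
time_s: 19.73
tool_pos: [0.5041, -0.0362, 0.1987]
tcp_rot: [0.481, -0.48, 0.519, -0.519]
wrist_force: [-0.1, -0.1, -1.1]
opening: 0.0849
```

```bash
cat > ch.py <<'E'
from h import *
s=status.sense(); print(s['tool_pos'],s['joint_pos'],Rq(s['tcp_rot']).as_matrix().round(3))
p=imaging.get_image('wrist'); save('w15',p['frame']); np.savez('w15.npz',depth=p['depth'],frame=p['frame'],pos=s['tool_pos'],rot=s['tcp_rot'])
f=p['frame'].astype(int); C=cloud(p,s)
m=(f[...,2]-f[...,0]>60)&(C[...,2]>.02)&(C[...,2]<.045)
n,L,st,ce=cv2.connectedComponentsWithStats(m.astype(np.uint8)); k=1+np.argmax(st[1:,4]); m=L==k; print(st[k])
P=np.array([px(p,u,v,s,z=.028)[:2] for v,u in zip(*np.nonzero(m))],np.float32)
print(cv2.minAreaRect(P*1000),np.percentile(C[m][:,2],[5,50,95])); print(cv2.boxPoints(cv2.minAreaRect(P*1000)))
E
python3 ch.py
```

```text
[ 0.50411537 -0.03622299  0.19872747] [-0.69327394  0.16687299  0.75258798  2.00286903 -0.1358674   1.01959189
  0.04627842] [[-0.077  0.001  0.997]
 [-0.997  0.002 -0.077]
 [-0.002 -1.     0.001]]
[ 308   91   59  145 8013]
((515.9364624023438, -30.07305908203125), (129.1615447998047, 49.1004638671875), 85.48129272460938) [0.02610468 0.02764388 0.02887657]
[[486.37454  -92.51891 ]
 [535.32245  -96.387276]
 [545.4984    32.372795]
 [496.55048   36.241158]]
```

View pics/w15.png

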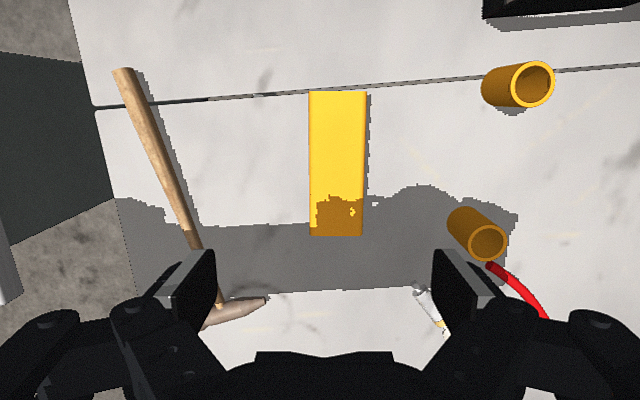

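```bash
python3 - <<'E'
from h import *
plan([.5117,-.0839,.06],want(-4.54));plan([.5117,-.0839,.002],want(-4.54))
E
```

```text
turn first (tool deg) [-0.06  0.07 -0.11] rows 1.0
shift after turn, tool [0.0469 0.1388 0.0113]  shift before turn [0.0472 0.1387 0.0111] rows 3.0
turn first (tool deg) [-0.06  0.07 -0.11] rows 1.0
shift after turn, tool [0.0469 0.1968 0.0113]  shift before turn [0.0473 0.1967 0.011 ] rows 4.0
```

Call:
apply_moves(
  targets=[
    [[0.047, 0, 0.0112, 0, 0, 0, 0.0854], [0, 0.045, 0, 0, 0, 0, 0.0854], [0, 0.05, 0, 0, 0, 0, 0.0854], [0, 0.044, 0, 0, 0, 0, 0.0854], [0, 0, 0, 0, 0, 0, 0.0854]],
  ],
)

```text
time_s: 20.4
tool_pos: [0.5083, -0.0834, 0.0567]
tcp_rot: [0.478, -0.481, 0.521, -0.517]
wrist_force: [0.2, 0.2, 0.6]
opening: 0.0854
```

```bash
python3 - <<'E'
from h import *
s=status.sense();print(s['tool_pos'])
plan([.5117,-.0839,.002],want(-4.54))
p=imaging.get_image('wrist'); save('w16',p['frame'])
E
```

```text
[ 0.50826976 -0.08343306  0.05665212]
turn first (tool deg) [ 0.43  0.02 -0.04] rows 1.0
shift after turn, tool [0.0002 0.0547 0.0035]  shift before turn [0.0002 0.0546 0.0039] rows 1.0
```

View pics/w16.png

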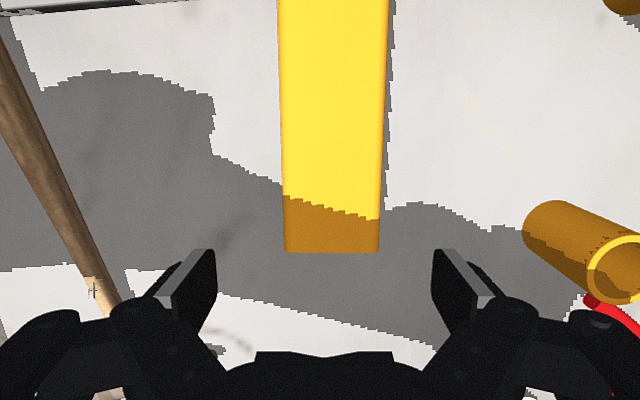

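Call:
apply_moves(
  targets=[
    [[0, 0.025, 0.002, 0.3, 0, 0, 0.0854], [0, 0.022, 0, 0, 0, 0, 0.0854], [0, 0, 0, 0, 0, 0, 0.0854], [0, 0, 0, 0, 0, 0, 0.0854]],
  ],
)

```text
time_s: 20.95
tool_pos: [0.5161, -0.0842, 0.0149]
tcp_rot: [-0.483, 0.477, -0.517, 0.522]
wrist_force: [1.0, -0.4, 0.2]
opening: 0.0852
```

```bash
python3 - <<'E'
from h import *
s=status.sense();print(s['tool_pos'],s['wrist_force'])
plan([.5117,-.0839,.002],want(-4.54))
p=imaging.get_image('wrist'); save('w17',p['frame'])
E
```

```text
[ 0.51612784 -0.08417105  0.01489297] [ 1.03662969 -0.41130793  0.15215904]
turn first (tool deg) [-0.59 -0.03 -0.12] rows 1.0
shift after turn, tool [ 0.0001  0.0129 -0.0044]  shift before turn [ 0.0001  0.0128 -0.0046] rows 1.0
```

View pics/w17.png

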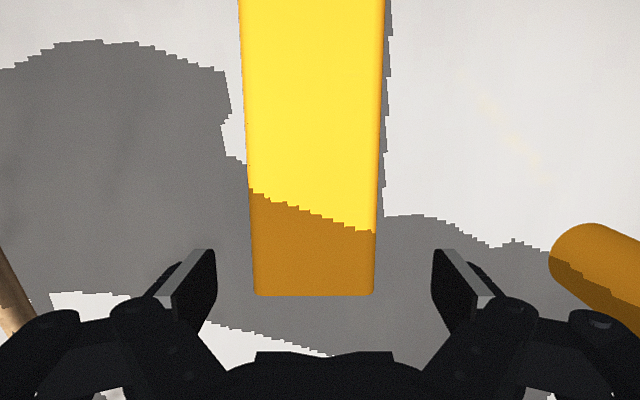

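Call:
apply_moves(
  targets=[
    [[0, 0, 0, 0, 0, 0, 0.0854], [0, 0, 0, 0, 0, 0, 0.0854]],
  ],
)

```text
time_s: 21.25
tool_pos: [0.5147, -0.0838, 0.0135]
tcp_rot: [-0.482, 0.477, -0.518, 0.521]
wrist_force: [-0.4, 0.3, -1.2]
opening: 0.0854
```

```bash
python3 - <<'E'
from h import *
plan([.5117,-.0839,.002],want(-4.54)); s=status.sense(); print(s['tool_pos'],s['qd'])
E
```

```text
turn first (tool deg) [-0.44 -0.03 -0.12] rows 1.0
shift after turn, tool [ 0.0003  0.0115 -0.003 ]  shift before turn [ 0.0003  0.0115 -0.003 ] rows 1.0
[ 0.51467258 -0.08383895  0.01347636] [ 0.00171176  0.00977602 -0.00482143  0.00281938  0.00064394 -0.00186362
  0.00221705]
```

Call:
apply_moves(
  targets=[
    [[0, 0.006, -0.0022, -0.25, 0, 0, 0.0854], [0, 0.0045, 0, 0, 0, 0, 0.0854], [0, 0, 0, 0, 0, 0, 0.0854], [0, 0, 0, 0, 0, 0, 0.0854]],
  ],
)

```text
time_s: 21.75
tool_pos: [0.5119, -0.0838, 0.0021]
tcp_rot: [-0.48, 0.479, -0.52, 0.52]
wrist_force: [0.9, -0.1, 0.1]
opening: 0.0852
```

```bash
python3 - <<'E'
from h import *
plan([.5117,-.0839,.002],want(-4.54)); s=status.sense(); print(s['tool_pos'],s['qd'])
E
```

```text
turn first (tool deg) [-0.1  -0.05 -0.09] rows 1.0
shift after turn, tool [ 0.0001  0.0001 -0.0002]  shift before turn [ 0.0001  0.0001 -0.0002] rows 1.0
[ 0.51189277 -0.08379514  0.00209637] [-0.00192193 -0.00236484  0.00076899 -0.00402361 -0.00055357 -0.00072326
 -0.00053163]
```

Excellent. Close.

Call:
apply_moves(
  targets=[
    [[0, 0, 0, 0, 0, 0, 0.0], [0, 0, 0, 0, 0, 0, 0.0], [0, 0, 0, 0, 0, 0, 0.0], [0, 0, 0, 0, 0, 0, 0.0], [0, 0, 0, 0, 0, 0, 0.0]],
  ],
)

```text
time_s: 22.38
tool_pos: [0.5125, -0.0838, 0.0027]
tcp_rot: [-0.481, 0.478, -0.519, 0.52]
wrist_force: [0.5, -0.1, 4.6]
opening: 0.049
```

```bash
python3 - <<'E'
from h import *
s=status.sense(); print(s['tool_pos'],s['wrist_force'],s['opening'])
p=imaging.get_image('wrist'); save('w18',p['frame'])
p=imaging.get_image('side'); save('s18',cv2.resize(p['frame'][130:280,180:380],None,fx=4,fy=4,interpolation=cv2.INTER_CUBIC))
E
```

```text
[ 0.5124644  -0.08380367  0.00268086] [ 0.47424607 -0.05824532  4.55001857] 0.048997283346389274
```

View pics/w18.png

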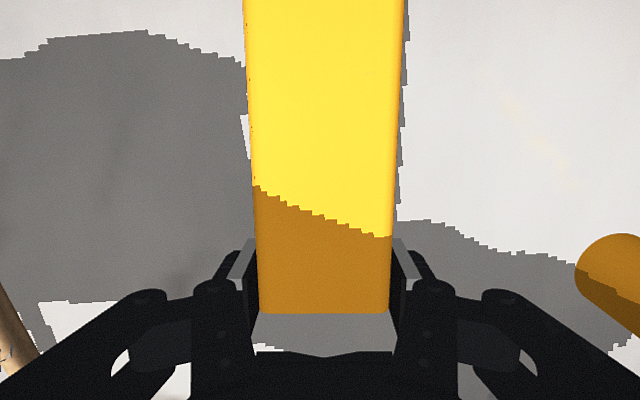

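View pics/s18.png

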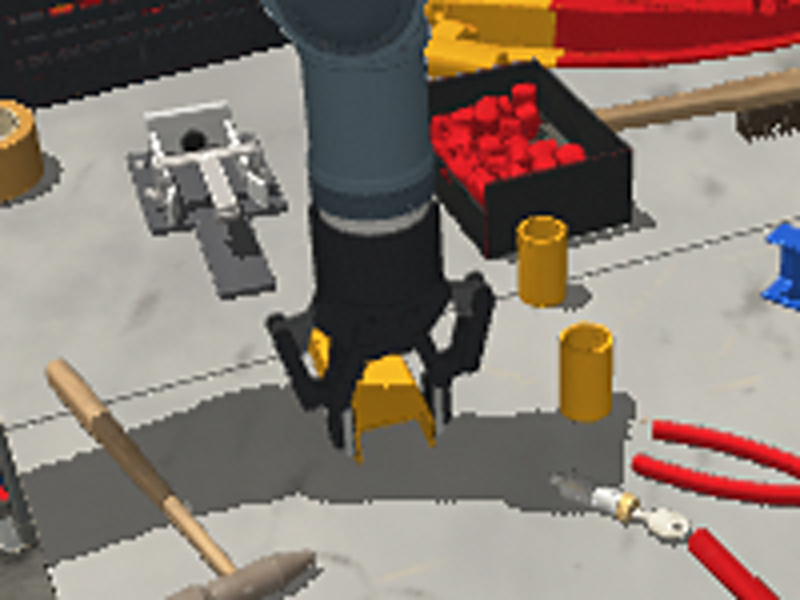

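```bash
cat >> h.py <<'E'
RO=np.array([.4868,.1908,0.]); RA=np.radians(85.44); XR=np.array([np.cos(RA),np.sin(RA),0]); YR=np.array([-np.sin(RA),np.cos(RA),0])
def rk(x): d=np.array(x)-RO; return (np.array([d@XR,d@YR,d[2]-.006])*1000).round(1)
def at(x,z,y=0): return RO+XR*x+YR*y+[0,0,z]
E
python3 - <<'E'
from h import *
s=status.sense(); p=imaging.get_image('wrist')
for u in (265,325,385): print(rk(px(p,u,312,s,z=.0285)), rk(px(p,u,305,s)))
print(rk(s['tool_pos']))
a=px(p,248,60,s,z=.0285);b=px(p,258,280,s,z=.0285);print(np.degrees(np.arctan2(*(a-b)[1::-1])))
a=px(p,404,60,s,z=.0285);b=px(p,391,280,s,z=.0285);print(np.degrees(np.arctan2(*(a-b)[1::-1])))
plan(at(-.159,.0105),want(-4.56))
E
```

```text
[-282.3  -25.8   22.5] [-280.7  -25.5   20.5]
[-282.3  -47.9   22.5] [-279.2  -47.9   22.8]
[-282.4  -70.1   22.5] [-280.4  -70.3   20.9]
[-271.7  -47.4   -3.3]
85.10108810879268
85.20149827257066
turn first (tool deg) [-0.16 -0.03 -0.11] rows 1.0
shift after turn, tool [-0.1127 -0.0078 -0.0474]  shift before turn [-0.1127 -0.0077 -0.0474] rows 2.0
```

Call:
apply_moves(
  targets=[
    [[0, -0.004, 0, 0, 0, 0, 0.0], [0, -0.004, 0, 0, 0, 0, 0.0], [-0.015, 0, -0.006, 0, 0, 0, 0.0], [-0.022, 0, -0.01, 0, 0, 0, 0.0], [-0.025, 0, -0.011, 0, 0, 0, 0.0], [-0.022, 0, -0.01, 0, 0, 0, 0.0], [-0.018, 0, -0.007, 0, 0, 0, 0.0], [-0.01, 0, -0.0034, 0, 0, 0, 0.0], [0, 0, 0, 0, 0, 0, 0.0], [0, 0, 0, 0, 0, 0, 0.0]],
  ],
)

```text
time_s: 23.78
tool_pos: [0.4739, 0.031, 0.0105]
tcp_rot: [-0.48, 0.478, -0.519, 0.52]
wrist_force: [1.1, -0.2, -3.1]
opening: 0.0489
```

```bash
cat > look.py <<'E'
from h import *
import sys
n=sys.argv[1]
s=status.sense(); print(s['tool_pos'],rk(s['tool_pos']),s['wrist_force'],s['opening'])
A=Rq(s['tcp_rot']).as_matrix(); print('yaw',np.degrees(np.arctan2(A[1,2],A[0,2])),A[2].round(4))
p=imaging.get_image('wrist'); save('w'+n,p['frame'])
q=imaging.get_image('side'); save('s'+n,cv2.resize(q['frame'][130:270,180:340],None,fx=5,fy=4.25,interpolation=cv2.INTER_CUBIC))
t=imaging.get_image('top'); save('t'+n,cv2.resize(t['frame'][200:300,190:340],None,fx=5,fy=5,interpolation=cv2.INTER_CUBIC))
E
python3 look.py 19
```

```text
[0.47387447 0.03101641 0.01045459] [-160.3    0.2    4.5] [ 1.12119415 -0.21647029 -3.10302882] 0.048870772662419154
yaw -4.628036603563184 [-0.0013 -1.      0.0025]
```

View pics/s19.png

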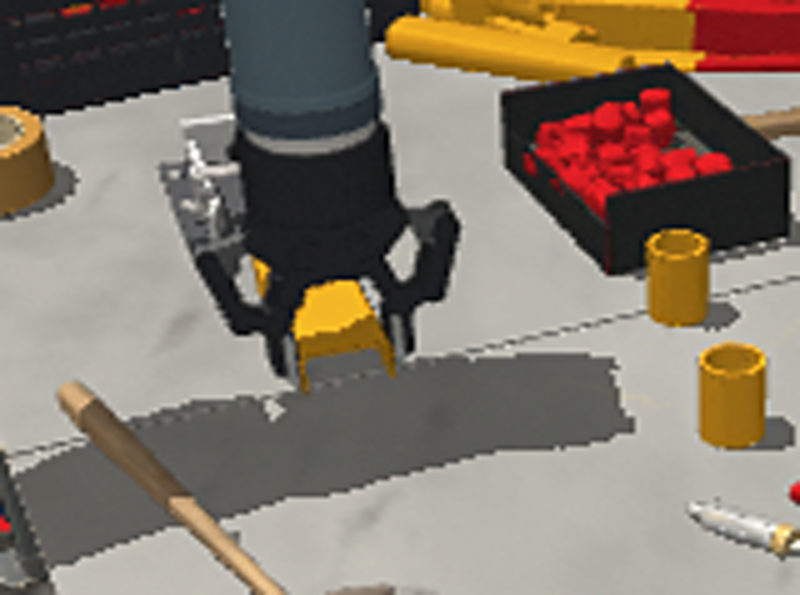

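View pics/t19.png

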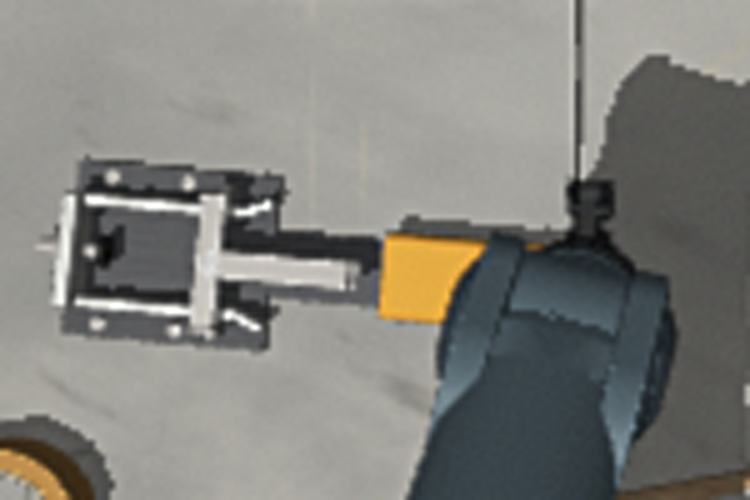

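View pics/w19.png

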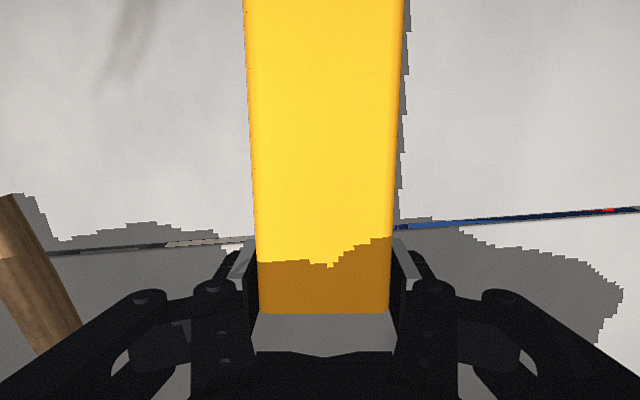

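Call:
apply_moves(
  targets=[
    [[-0.01, 0, 0, 0, 0, 0, 0.0], [-0.012, 0, 0, 0, 0, 0, 0.0], [-0.012, 0, 0, 0, 0, 0, 0.0], [-0.012, 0, 0, 0, 0, 0, 0.0], [-0.01, 0, 0, 0, 0, 0, 0.0], [0, 0, 0, 0, 0, 0, 0.0], [0, 0, 0, 0, 0, 0, 0.0]],
  ],
)

```text
time_s: 24.8
tool_pos: [0.478, 0.0874, 0.0104]
tcp_rot: [-0.48, 0.479, -0.519, 0.52]
wrist_force: [0.3, -0.2, -3.4]
opening: 0.0486
```

```bash
python3 look.py 20
```

```text
[0.47802543 0.08735999 0.01044995] [-103.8    0.5    4.4] [ 0.27882054 -0.20285457 -3.37716622] 0.04862646112679079
yaw -4.580421571984543 [-0.0015 -1.      0.0019]
```

View pics/s20.png

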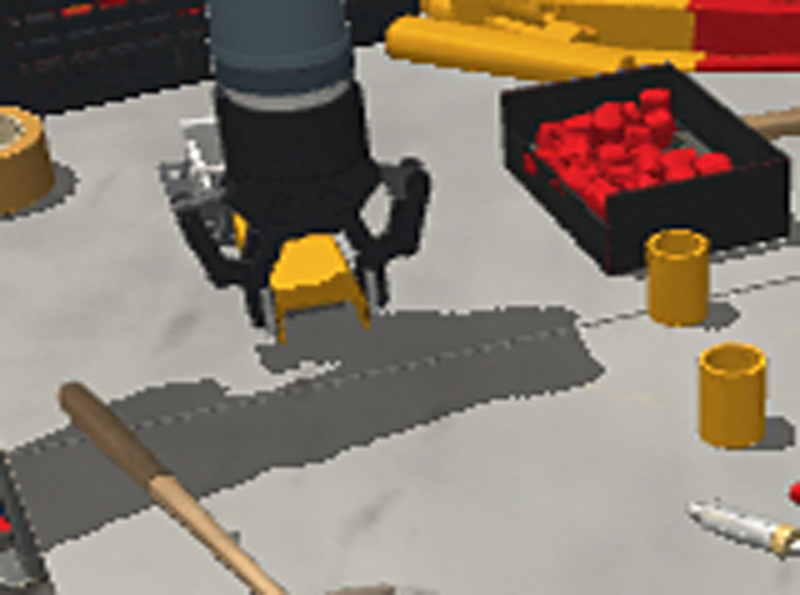

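View pics/t20.png

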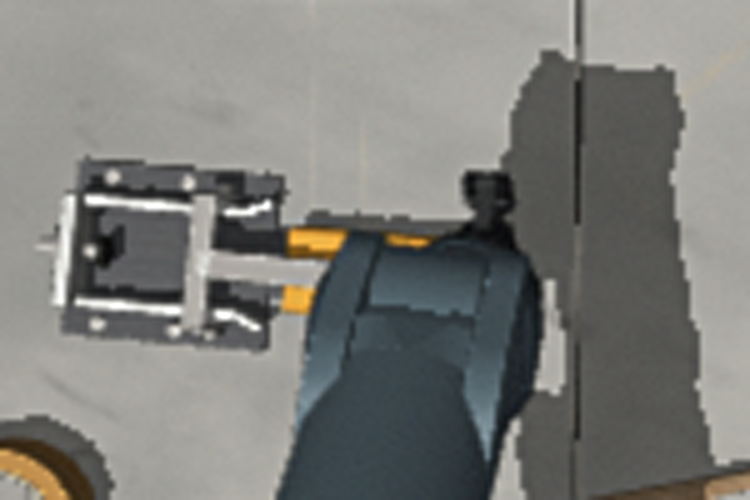

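Call:
apply_moves(
  targets=[
    [[-0.01, 0, 0, 0, 0, 0, 0.0], [-0.01, 0, 0.0003, 0, 0, 0, 0.0], [-0.01, 0, 0, 0, 0, 0, 0.0], [-0.01, 0, 0, 0, 0, 0, 0.0], [-0.01, 0, 0, 0, 0, 0, 0.0], [0, 0, 0, 0, 0, 0, 0.0]],
  ],
)

```text
time_s: 25.7
tool_pos: [0.4826, 0.139, 0.0106]
tcp_rot: [-0.481, 0.479, -0.519, 0.519]
wrist_force: [-0.2, 0.2, -2.8]
opening: 0.049
```

```bash
python3 look.py 21
```

```text
[0.48258437 0.13902232 0.01059706] [-51.9   0.1   4.6] [-0.1875751   0.18081798 -2.79971779] 0.048992584459676254
yaw -4.445943957785453 [-0.0025 -1.      0.0023]
```

View pics/t21.png

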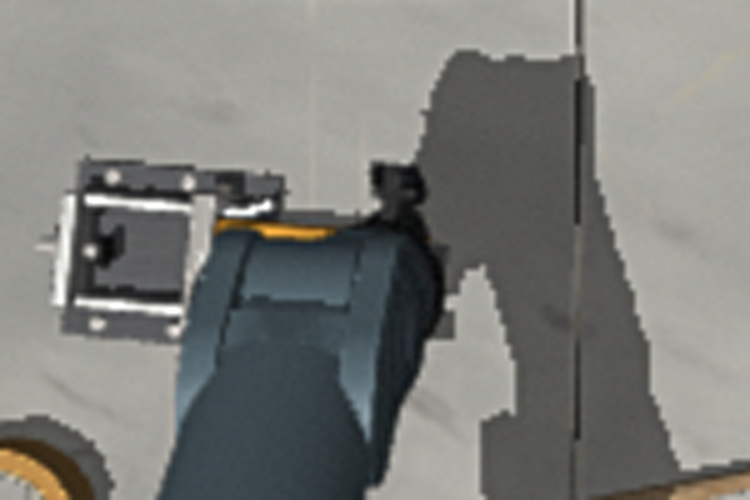

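View pics/w21.png

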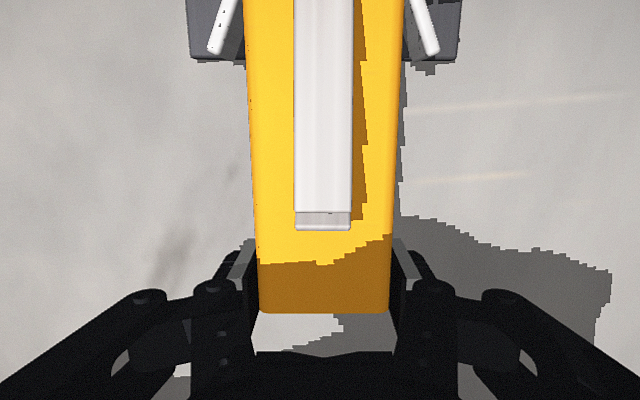

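Call:
apply_moves(
  targets=[
    [[-0.01, 0, 0, 0, 0, 0, 0.0], [-0.01, 0, 0, 0, 0, 0, 0.0], [-0.01, 0, 0, 0, 0, 0, 0.0], [-0.009, 0, 0, 0, 0, 0, 0.0], [-0.008, 0, 0, 0, 0, 0, 0.0], [0, 0, 0, 0, 0, 0, 0.0]],
  ],
)

```text
time_s: 26.6
tool_pos: [0.4862, 0.1855, 0.0107]
tcp_rot: [-0.481, 0.479, -0.519, 0.519]
wrist_force: [0.2, -0.0, -2.6]
opening: 0.0493
```

```bash
python3 look.py 22
```

```text
[0.48623023 0.18552883 0.01065547] [-5.3  0.1  4.7] [ 0.15006685 -0.01151973 -2.55714232] 0.04934622729533868
yaw -4.478710213032967 [-0.0023 -1.      0.0022]
```

View pics/w22.png

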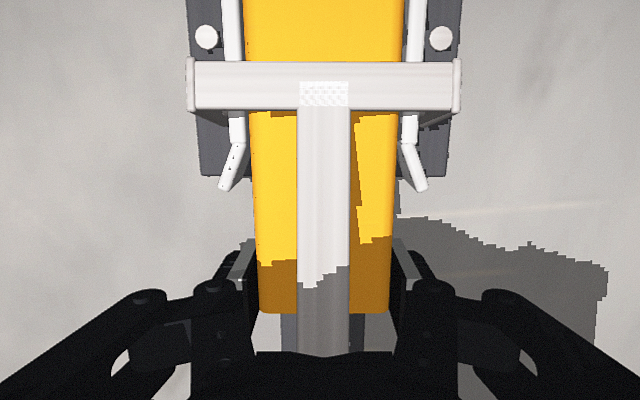

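View pics/t22.png

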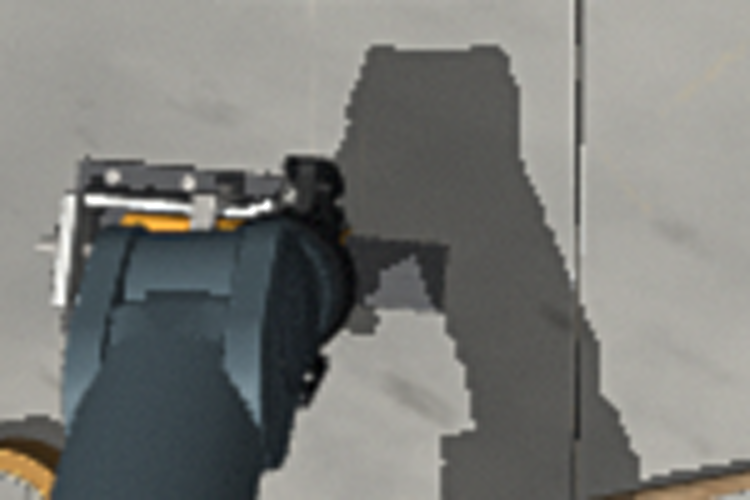

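Call:
apply_moves(
  targets=[
    [[-0.004, 0.001, 0, 0, 0, 0, 0.0], [-0.004, 0, 0, 0, 0, 0, 0.0], [-0.003, 0, 0, 0, 0, 0, 0.0], [-0.002, 0, 0, 0, 0, 0, 0.0], [0, 0, 0, 0, 0, 0, 0.0], [0, 0, 0, 0, 0, 0, 0.0]],
  ],
)

```text
time_s: 27.5
tool_pos: [0.4871, 0.1963, 0.0096]
tcp_rot: [-0.48, 0.479, -0.519, 0.52]
wrist_force: [0.2, -2.9, -1.5]
opening: 0.0491
```

```bash
python3 look.py 23
```

```text
[0.48706304 0.1963345  0.0095777 ] [5.5 0.2 3.6] [ 0.1666911  -2.89356239 -1.49312184] 0.04914998366239867
yaw -4.614666987315681 [-9.0e-04 -1.0e+00  1.7e-03]
```

View pics/w23.png

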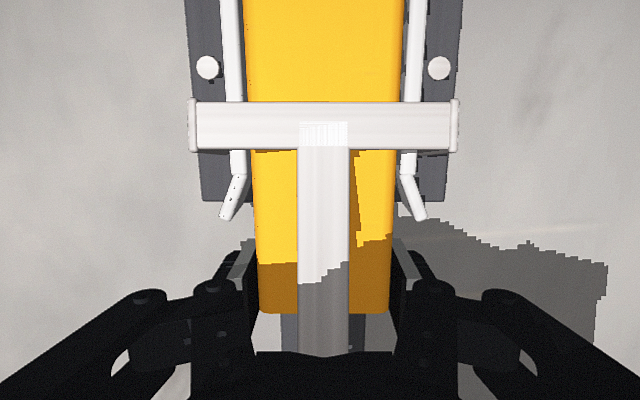

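Call:
apply_moves(
  targets=[
    [[-0.002, 0, 0, 0, 0, 0, 0.0], [-0.002, 0, 0, 0, 0, 0, 0.0], [-0.0015, 0, 0, 0, 0, 0, 0.0], [0, 0, 0, 0, 0, 0, 0.0], [0, 0, 0, 0, 0, 0, 0.0]],
  ],
)

```text
time_s: 28.28
tool_pos: [0.4876, 0.2019, 0.0096]
tcp_rot: [-0.48, 0.479, -0.519, 0.52]
wrist_force: [-0.6, -5.1, -1.2]
opening: 0.0489
```

```bash
python3 look.py 24
```

```text
[0.48756566 0.20192531 0.00960647] [11.2  0.1  3.6] [-0.58760295 -5.13606693 -1.20124906] 0.04888986254836131
yaw -4.601551484967225 [-9.0e-04 -1.0e+00  1.8e-03]
```

View pics/w24.png

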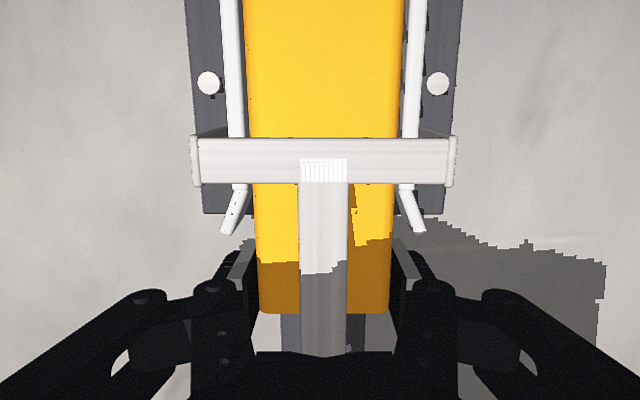

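View pics/s24.png

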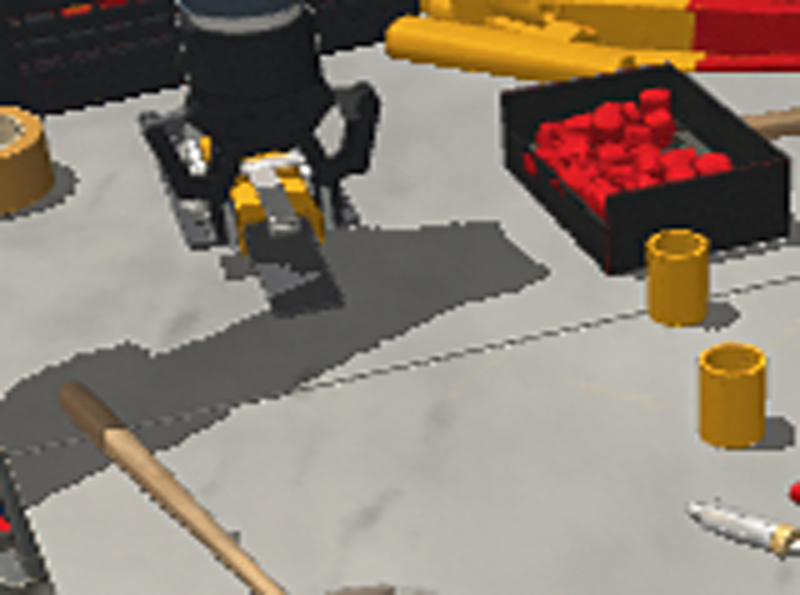

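```bash
python3 - <<'E'
from h import *
s=status.sense(); p=imaging.get_image('wrist'); C=cloud(p,s)
for v in range(170,351,20): print(v, rk(C[v,323]))
q=imaging.get_image('side'); C=cloud(q)
P=proj(q,[at(-.024,.045)]); print(P)
u,v=P[0].astype(int)
for dv in range(-8,10,2): print(dv,rk(C[v+dv,u]),q['frame'][v+dv,u])
save('s25',cv2.resize(q['frame'][v-35:v+35,u-45:u+45],None,fx=8,fy=8,interpolation=cv2.INTER_CUBIC))
E
```

```text
170 [56.1  0.3 40.7]
190 [49.3  0.3 38.3]
210 [43.4  0.3 40.2]
230 [36.5  0.3 39.4]
250 [29.8  0.4 39.7]
270 [ 76.9   0.3 146. ]
290 [15.1  0.4 39. ]
310 [ 8.   0.4 39.7]
330 [ 0.2  0.4 39.7]
350 [-8.1  0.4 39.2]
[[237.08535359 181.57930412]]
-8 [ 39.9 -12.   30.4] [ 35 186 252]
-6 [ 31.3 -10.   28.5] [ 38  93 127]
-4 [-0.8 -4.7 40.5] [97 98 99]
-2 [-14.1  -2.1  41.7] [ 96  99 100]
0 [-23.4  -0.1  40.6] [112 118 119]
2 [-24.2   0.8  34.5] [158 165 170]
4 [19.7 -4.6  1. ] [58 57 58]
6 [ 9.1 -2.4  0.6] [49 48 48]
8 [-1.  -0.2 -0. ] [50 50 50]
```

View pics/s25.png

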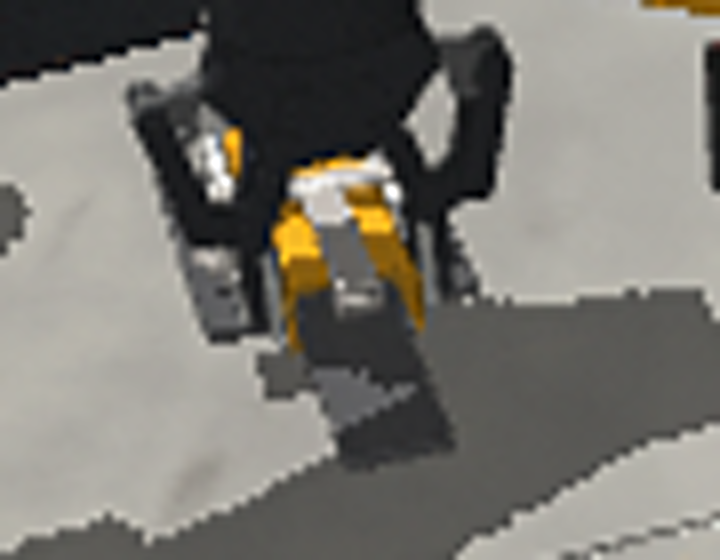

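Call:
apply_moves(
  targets=[
    [[0.0015, 0.0008, 0, 0, 0, 0, 0.0], [0.0015, 0, 0, 0, 0, 0, 0.0], [0, 0, 0, 0, 0, 0, 0.0], [0, 0, 0, 0, 0, 0, 0.075], [0, 0, 0, 0, 0, 0, 0.075], [0, 0, 0, 0, 0, 0, 0.075], [0, 0, 0, 0, 0, 0, 0.075]],
  ],
)

```text
time_s: 29.4
tool_pos: [0.4877, 0.2004, 0.0091]
tcp_rot: [-0.481, 0.478, -0.519, 0.519]
wrist_force: [0.6, -0.5, 0.5]
opening: 0.0749
```

```bash
python3 look.py 26
```

```text
[0.48766535 0.20042795 0.00908577] [ 9.7 -0.1  3.1] [ 0.61429366 -0.51776264  0.53772352] 0.07485245062097892
yaw -4.548001932663555 [-0.0027 -1.      0.0025]
```

View pics/w26.png

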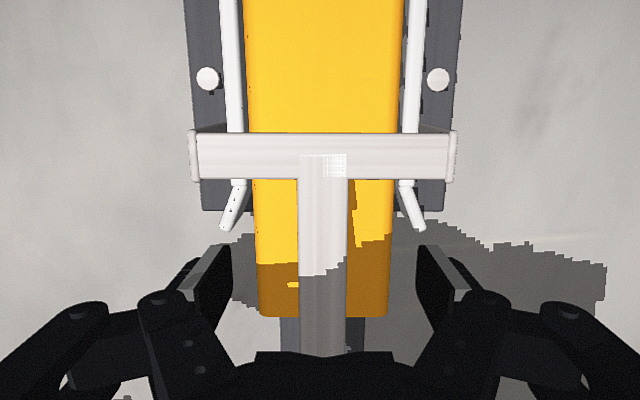

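Released; fingers clear. Lift straight up and look.

Call:
apply_moves(
  targets=[
    [[0, -0.02, 0, 0, 0, 0, 0.075], [0, -0.04, 0, 0, 0, 0, 0.075], [0, -0.06, 0, 0, 0, 0, 0.075], [0, -0.06, 0, 0, 0, 0, 0.075], [0.03, -0.05, 0, 0, 0, 0, 0.075], [0, 0, 0, 0, 0, 0, 0.075], [0, 0, 0, 0, 0, 0, 0.075], [0, 0, 0, 0, 0, 0, 0.075]],
  ],
)

```text
time_s: 30.55
tool_pos: [0.4831, 0.1698, 0.2373]
tcp_rot: [0.48, -0.48, 0.519, -0.519]
wrist_force: [-0.3, 0.1, -0.5]
opening: 0.0754
```

```bash
python3 look.py 27; python3 - <<'E'
from h import *
s=status.sense(); p=imaging.get_image('wrist'); f=p['frame'].astype(int); C=cloud(p,s)
m=(f[...,2]-f[...,0]>60)
D=(C-RO)@np.stack([XR,YR,[0,0,1]],1)*1000-[0,0,6]
m&=(abs(D[...,1])<40)&(D[...,0]>-40)&(D[...,0]<160)&(D[...,2]>15)&(D[...,2]<50)
P=np.array([rk(px(p,u,v,s,z=.034)) for v,u in zip(*np.nonzero(m))],np.float32)
print(len(P),np.percentile(P[:,:2],[.5,50,99.5],axis=0),np.percentile(D[m][:,2],[5,50,95])); print(cv2.minAreaRect(P[:,:2]))
g=(f.min(-1)>140)&(abs(D[...,1])<7)&(D[...,2]>30)&(D[...,2]<70)&(D[...,0]>-40)&(D[...,0]<55)
Q=D[g]; print('tongue',len(Q),Q[:,0].min(),Q[:,0].max(),np.polyfit(Q[:,0],Q[:,2],1))
for l in ['channel_mid','catch_tooth','bumper']:
    print(l,[(rk(d['xyz']),round(d['confidence'],2)) for d in finder.place_of(p,l)][:2])
t=imaging.get_image('top')
for l in ['pliers','lock_core_7','sleeve_1']: print(l,[(np.round(d['xyz'],3),round(d['confidence'],2)) for d in finder.place_of(t,l)][:2])
E
```

```text
[0.48310632 0.16976633 0.23732206] [-21.3   2.  231.3] [-0.27969375  0.11646734 -0.47636088] 0.07535267496325503
yaw -4.513336840012597 [ 1.e-04 -1.e+00 -6.e-04]
6106 [[ -2.5        -24.        ]
 [ 81.5          0.5       ]
 [126.40000153  24.79999924]] [25.92190712 27.68523352 29.17630132]Traceback (most recent call last):
  File "<stdin>", line 7, in <module>
cv2.error: OpenCV(4.12.0) /io/opencv/modules/imgproc/src/convhull.cpp:143: error: (-215:Assertion failed) total >= 0 && (depth == CV_32F || depth == CV_32S) in function 'convexHull'
```

View pics/w27.png

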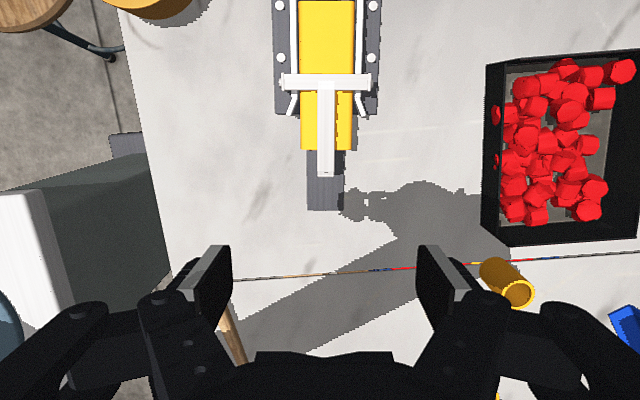

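```bash
python3 - <<'E'
from h import *
s=status.sense(); p=imaging.get_image('wrist'); f=p['frame'].astype(int); C=cloud(p,s)
D=(C-RO)@np.stack([XR,YR,[0,0,1]],1)*1000-[0,0,6]
m=(f[...,2]-f[...,0]>60)&(abs(D[...,1])<40)&(D[...,0]>-40)&(D[...,0]<160)&(D[...,2]>15)&(D[...,2]<50)
P=np.ascontiguousarray(np.array([rk(px(p,u,v,s,z=.034))[:2] for v,u in zip(*np.nonzero(m))]),dtype=np.float32)
print(cv2.minAreaRect(P))
g=(f.min(-1)>140)&(abs(D[...,1])<7)&(D[...,2]>30)&(D[...,2]<70)&(D[...,0]>-40)&(D[...,0]<55)
Q=D[g]; print('tongue',len(Q),Q[:,0].min(),Q[:,0].max(),np.polyfit(Q[:,0],Q[:,2],1))
for l in ['channel_mid','catch_tooth','bumper']:
    print(l,[(rk(d['xyz']),round(d['confidence'],2)) for d in finder.place_of(p,l)][:2])
t=imaging.get_image('top')
for l in ['pliers','lock_core_7','sleeve_1']: print(l,[(np.round(d['xyz'],3),round(d['confidence'],2)) for d in finder.place_of(t,l)][:2])
E
```

```text
((61.90436935424805, 0.3678264617919922), (129.18887329101562, 49.19996643066406), 0.062074627727270126)
tongue 1358 -28.79078896541661 54.39051807612698 [1.43040672e-02 3.88428628e+01]
channel_mid [(array([64.4,  0.9, 12.6]), 0.9)]
catch_tooth [(array([-6.3,  4. , 22.7]), 0.84)]
bumper [(array([-8.4,  6.2, 22.4]), 0.59)]
pliers [(array([ 0.714, -0.228,  0.001]), 0.57)]
lock_core_7 [(array([ 0.612, -0.199, -0.004]), 0.59)]
sleeve_1 [(array([0.671, 0.027, 0.001]), 0.66), (array([ 0.64 , -0.102,  0.   ]), 0.62)]
```

```bash
python3 -c "
from workcell import close_job
print(close_job())"
```

```text
the job is handed in; nothing more can be done
None
```

The channel is caught in the rack behind its catch, and I handed the job in at about 31 s of the 67 s allowed.

**What I did**
- I lifted the channel out of the stand, stood it on edge on the bench and let go.
- The first push to tip it jammed: a finger linkage pressed down on its top edge with about 19 N. I turned the gripper 90° and pushed again, and it tipped flat onto its legs, back up.
- I gripped it by its rear end and slid it under the catch and against the bumper, reading about 5 N, until the catch dropped. Then I eased back, let go and lifted clear.

**Last checks** (wrist camera unless noted)
- **Channel position:** its centre is 61.9 mm in from the bed point and 0.4 mm off the middle line, about 0.06° off the rack's direction. Its top is 27.7 mm above the bed, so it lies flat.
- **Catch:** the tongue is level at 39 mm above the bed, a tilt of about 0.014 rad, so the catch is down behind the channel.
- **Other things:** in the top camera the pliers, lock core and both sleeves are within about 4 mm of where they started, which is the networks' own accuracy.
- **Robot:** it was touching nothing.

**What disagreed or was not measured**
- The finder placed the channel's centre at 64.4 mm, 2.5 mm from my own fit and still inside the 56–70 mm limits.
- Its bumper reading was plainly false, because it landed on the catch tooth.
- I could not measure the bumper's travel directly. I infer about 4 mm from the channel's position against the tooth.

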